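Stack the die set in its storage tray

ROBOT

A 7-joint arm with a two-finger parallel gripper is mounted at the origin on a cart in front of the work surface, level with it; the furniture and walls round the work are solid. World frame = base frame: x ahead of the robot, y to its left, z up, the work surface at z = 0. Lengths are in mm, angles in rad, forces in N, time in s.
With the tool pointing down it reaches from about 400 to 850 mm from the base axis. Payload 10.4 kg.
Tool frame: the origin (TCP) lies midway between the tips of the shut fingers; the grasp point (between the pads) lies 19 mm behind it; x points along the fingers, y is the direction in which the jaws open and shut, and the axes are right-handed (so a half turn about x gives the same grasp; the last joint's range is limited). The gripper opens to 87 mm and grips with 3 to 60 N. Pads are 19 mm wide; open, the fingers measure 117 mm over their backs; the gripper's body (75 mm by 190 mm) begins 51 mm behind the grasp point.
Start: joints at [-1.173, 0.332, -0.065, 1.46, 0.022, 1.35, -0.088], TCP at [255.297, 570.507, 195.076] pointing down, gripper open.
Joint ranges: [-2.6, 2.6], [-0.5, 2.12], [-1.47, 1.34], [0.16, 2.42], [-1.27, 4.41], [0.06, 2.06], [-2.6, 2.6]. Speed limits (rad/s): [2.22, 2.22, 2.79, 2.79, 3.14, 3.14, 3.14].

INTERFACE

Orientations are given as a unit quaternion [w, x, y, z].
In Python, from workcell import bot gives the robot as it stands.
- The arm moves only by the tool play_rows, never from a script. Its arguments are lists of equal length, an entry for each row: "jaw": the closure, from 0 (fully open) to 1 (shut); "offset": the shift along the tool's x, y, z in mm, a list of three; "dr": the turn, a rotation vector about the tool's x, y, z in rad, a list of three. In form: {"jaw": [jaw, ...], "offset": [[x, y, z], ...], "dr": [[ax, ay, az], ...]}. A call has 1 to 10 rows; each row is the pose to reach, as a shift and turn from the pose commanded when the call began, along the tool's axes at that moment; what a row does not reach only later rows make up. A row lasts 1/10 s, in which the tool goes at most 50 mm and 8.59 degrees, less where a joint would pass 70% of its speed; a pose out of reach is approached as far as the arm can. A call with a gripper value outside its range is refused whole. The fingers move at their own pace and stop on an object; the grip force is fixed at half the most. Time passes only in rows, so rows that repeat a pose let the fingers close. It gives the time, the measured TCP pose, the force and the opening at its end, in the units of the state.
- bot.state(): the state, without advancing time (a new reading comes with each control period).
- bot.get_image(name): name is "scene" or "top" or "wrist"; returns the picture (420x560x3 uint8, blue, green, red); there is no depth.
- bot.camera_info(name): a dict with "K" (3x3 intrinsics, pixels), "pose" (4x4, takes a point from camera to world coordinates). Camera axes: x right, y up, looking along -z (the intrinsics and any distortion apply to the point x, -y, -z); pixel columns grow to the right and rows downward; lengths in mm; the calibration is good to about 2 mm. A picture is of the moment at which its call begins: read the wrist's pose just before it. camera_info takes no time and is no camera call; for the wrist camera it gives the pose at the moment of the call.
- bot.sign_off(): hands the job in, once; it reports no verdict.
The state is a dict: "time": time; "qpos": joint angles; "joint_vel": joint speeds; "effort": joint torques, N m; "tool_pos": TCP position; "tcp_rot": TCP orientation; "contact_force": force on the tool from outside, world axes, zero at the start; "moment": the same for the moment, N m; "width": opening from 0.0 (shut) to 1.0 (fully open).
Only numpy, scipy, OpenCV 4.12 (cv2) and the standard library are available. Lean on these libraries where they do the work, as an engineer would, in place of code of your own. Each camera call takes 0.05 s, during which the arm holds its last target. There are 200 camera calls.

TASK

Pack the die set for storage as one centred pile in the wooden tray, everything flat with its length along the tray: first the long cutting die with one pointed end, on it the long plywood board, on that the short die with rounded ends, then the short plywood board, and last, upright on top, the steel weight with the turned knob. Leave the leather bundles, the punches and everything else where they are.

Things in the scene. Friction and masses are not known exactly. Their poses are not given: they have to be found in the camera images.
- tray_floor (a point): Fixed wooden storage tray, 206 x 86 mm, open at its long sides; a low dark batten (12 mm wide, 10 mm high above the floor) runs across each short end, leaving 182 mm of floor between them. This point is the centre of the tray's floor, where the pile stands, 18 mm above the work surface; x along the tray's length, y across, z up.
- strap_die_center (a point): Long, light grey strip-steel cutting die (die = an upright steel strip bent to an outline, open inside), one end (+x) narrowing to a blunt point, the other square with round corners, 155 mm long, 30 mm high; its two long sides are flat, parallel and 44 mm apart over the outsides, so it is gripped across them at the middle. Loose, 0.22 kg. Point: its centre, half-way up; x along its length, y across, z up.
- long_board_center (a point): The longer of two plain plywood boards, 165 x 54 x 18 mm, loose, lying flat, 0.11 kg. Point: its centre, half-way up; x along its length, y across, z up.
- block_die_center (a point): Short, dark grey strip-steel cutting die with rounded ends, 88 mm long, 36 mm across the outsides of its flat parallel long sides, 30 mm high. Loose, 0.2 kg. Point: its centre, half-way up; x along its length, y across, z up.
- short_board_center (a point): The shorter of two plain plywood boards, 105 x 54 x 18 mm, loose, lying flat, 0.07 kg. Point: its centre, half-way up; x along its length, y across, z up.
- weight_center (a point): Dark steel weight: a block 50 mm (x) by 62 mm (y) and 22 mm high, with a turned wooden knob about 20 mm across in the middle of its top, from 22 to 48 mm above its underside. Loose, 0.62 kg; lifted by the knob. Point: its centre, 24 mm above its underside; z up.
- tan_bundle_center (a point): Bystander, loose: bundle of tan leather blanks held by a band, 93 x 60 x 21 mm. Leave it alone. Point: its centre, half-way up; x along its length, y across, z up.
- punch_center (a point): Bystander, loose, the nearest of three punches: plain dark steel drive punch, a lying rod 104 mm long (along its y) and 14 mm thick. Leave it alone. Point: its centre, half-way up; z up.
There are look-alikes about, which are no part of the job. Leave any pink look-alike of the part that bears block_die_center alone.

How it is judged (in metres and radians):
At the end, for the whole second after the job is handed in: Pile in order, all at rest: centres within 15 mm of the tray's in plan and 5 mm of their heights over its floor (15, 39, 63, 87, 120 mm), tilt under 0.08 rad, lengths within 0.2 rad of the tray's (weight: any yaw); the tan bundle and punch moved under 30 mm (horizontal distance between each of strap_die_center, long_board_center, block_die_center, short_board_center, weight_center and tray_floor below 0.015 m and z of strap_die_center in the frame of tray_floor between 0.01 and 0.02 m and angle between each of strap_die_center, long_board_center, block_die_center, short_board_center, weight_center's own z axis and vertical below 0.08 rad and linear speed of each of strap_die, long_board, block_die, short_board, weight below 0.01 m/s and angular speed of each of strap_die, long_board, block_die, short_board, weight below 0.1 rad/s and angle between the x axis of each of strap_die_center, long_board_center, block_die_center, short_board_center and the x axis of tray_floor, either way round below 0.2 rad and z of long_board_center in the frame of tray_floor between 0.034 and 0.044 m and z of block_die_center in the frame of tray_floor between 0.058 and 0.068 m and z of short_board_center in the frame of tray_floor between 0.082 and 0.092 m and z of weight_center in the frame of tray_floor between 0.115 and 0.125 m and distance of each of tan_bundle_center, punch_center from where it was at the start of the episode below 0.03 m); the robot touches nothing.
It fails at once if the tan leather bundle or the steel punch was moved by more than 30 mm (distance of any of tan_bundle_center, punch_center from where it was at the start of the episode above 0.03 m).
It also fails if it takes over 125 s, if anything falls off the work surface, if the arm or the gripper's body presses on something with over 40 N, if the wrist force passes 120 N, or if a joint passes its speed limit or range.

## Working session

There is one attempt and no reset: what is moved stays moved. The work goes in short steps, Python scripts to look and compute and a tool call to move; the robot and the scene stay as the last step left them, time stands still between calls to the robot, and variables do not carry over. Pictures are saved under pics/ and viewed, about 12 in all and at most 16, crops included, and the job is handed in when it is done.

Besides the shell and the picture viewer there is one more tool, called after "Emit:" by a JSON object that holds its "api" and its "payload". play_rows: Moves the arm, as the interface text tells. Its arguments: {"type":"object","properties":{"jaw":{"type":"array","items":{"type":"number"}},"offset":{"type":"array","items":{"type":"array","items":{"type":"number"}}},"dr":{"type":"array","items":{"type":"array","items":{"type":"number"}}}},"required":["jaw","offset","dr"]}

```bash
mkdir -p pics; ls; python3 - <<'E'
from workcell import bot
import cv2
s=bot.state();print(s)
for n in("scene","top","wrist"):
    c=bot.camera_info(n);print(n,c)
    cv2.imwrite(f"pics/{n}0.png",bot.get_image(n))
E
```

```text
pics
{'time': 0.0, 'qpos': array([-1.17262355,  0.33285584, -0.06467798,  1.46094531,  0.02159174,
        1.34989706, -0.08849683]), 'joint_vel': array([-0.00144368,  0.00085106, -0.00017455,  0.00092731,  0.00107924,
        0.00164477, -0.00135263]), 'effort': array([-2.07437902e-04, -6.23238444e+01,  2.46100343e-02, -3.89906573e+01,
       -6.14304794e-02,  3.95993760e-02,  1.33343992e-04]), 'tool_pos': array([255.13341691, 570.08604667, 194.2620143 ]), 'tcp_rot': array([ 0.69143372,  0.14717802,  0.69159674, -0.14816202]), 'contact_force': array([ 0.03252565, -0.14152747, -0.01956027]), 'moment': array([0.0300042 , 0.02071096, 0.00117123]), 'width': 1.00194832149011}
scene {'K': array([[403.09247467,   0.        , 272.01510225],
       [  0.        , 403.09247467, 203.01895444],
       [  0.        ,   0.        ,   1.        ]]), 'pose': array([[ 7.45763699e-01,  4.85947742e-01, -4.55731606e-01,
         5.25469045e+01],
       [-6.66168316e-01,  5.51643963e-01, -5.01905084e-01,
        -4.87622575e+02],
       [ 7.50194729e-03,  6.77896549e-01,  7.35119031e-01,
         7.1891
[... 429 characters left out ...]
64332e+01],
       [-5.47407732e-03,  2.16382192e-01,  9.76293389e-01,
         9.03483128e+02],
       [ 0.00000000e+00,  0.00000000e+00,  0.00000000e+00,
         1.00000000e+00]])}
wrist {'K': array([[331.75312883,   0.        , 281.41304553],
       [  0.        , 331.75312883, 210.64166101],
       [  0.        ,   0.        ,   1.        ]]), 'pose': array([[ 4.07292352e-01, -8.84204796e-01, -2.28680606e-01,
         1.93417791e+02],
       [ 9.13297476e-01,  3.94095231e-01,  1.02842932e-01,
         5.98990440e+02],
       [-8.12277236e-04, -2.50740560e-01,  9.68053982e-01,
         3.83577045e+02],
       [ 0.00000000e+00,  0.00000000e+00,  0.00000000e+00,
         1.00000000e+00]])}
```

View pics/top0.png

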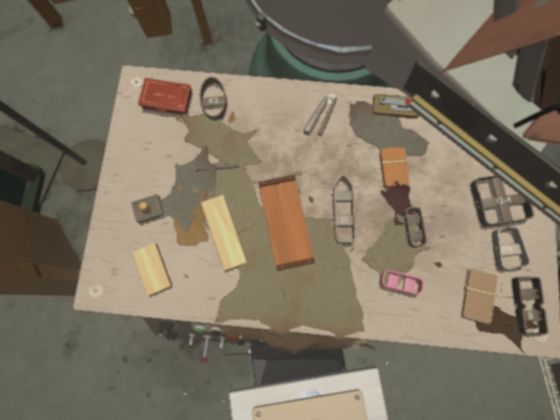

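View pics/scene0.png

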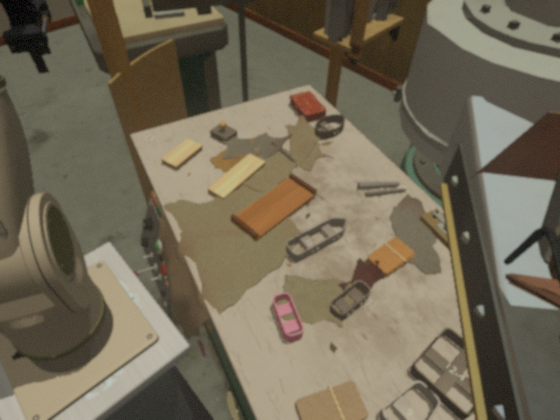

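The top view shows:
- Tray at (287,222), long board (223,232), short board (151,268), weight with knob (148,208).
- Strap die candidates: (344,210), light grey with a pointed end, which fits. (500,200), (528,305), (510,248) and (212,97) have no single point.
- Block die candidates: (415,227), short and dark, which fits. (401,283) is pink; (528,305) is dark, size still to check.

Next: one enlarged crop and measurements.

```bash
cat > h.py <<'E'
from workcell import bot
import numpy as np, cv2
from scipy.spatial.transform import Rotation as R
def ray(ci,uv,z):
    K,P=ci["K"],ci["pose"]
    uv=np.atleast_2d(uv).astype(float)
    d=np.c_[(uv-K[:2,2])/np.diag(K)[:2],np.ones(len(uv))]*[1,-1,-1]
    d=d@P[:3,:3].T; o=P[:3,3]
    return o+d*((z-o[2])/d[:,2])[:,None]
def proj(ci,p):
    K,P=ci["K"],ci["pose"]
    c=(np.atleast_2d(p)-P[:3,3])@P[:3,:3]*[1,-1,-1]
    return c[:,:2]/c[:,2:]*np.diag(K)[:2]+K[:2,2]
def rect(ci,cnt,z):
    p=ray(ci,cnt.reshape(-1,2),z)[:,:2].astype(np.float32)
    (c,s,a)=cv2.minAreaRect(p)
    if s[0]<s[1]: s=s[::-1]; a+=90
    return np.round(c,1),np.round(s,1),round((a+90)%180-90,1)
def tool():
    s=bot.state(); q=s["tcp_rot"]; return s["tool_pos"],R.from_quat([q[1],q[2],q[3],q[0]]),s
E
python3 - <<'E'
from h import *
im=cv2.imread("pics/top0.png"); ci=bot.camera_info("top")
cr=cv2.resize(im[150:350,310:560],None,fx=3,fy=3,interpolation=cv2.INTER_CUBIC); cv2.imwrite("pics/c1.png",cr)
hsv=cv2.cvtColor(im,cv2.COLOR_BGR2HSV)
for n,(u,v) in dict(tray=(287,222),long=(223,232),short=(151,268),wt=(148,208),strap=(344,210),block=(415,227)).items(): print(n,hsv[v,u],ray(ci,(u,v),20).round(0))
print(hsv[300,200],hsv[150,300])
m={"long":(18,cv2.inRange(hsv,(17,100,150),(32,255,255))),"tray":(18,cv2.inRange(hsv,(4,130,80),(14,255,200)))}
for k,(z,mm) in m.items():
    for c in cv2.findContours(mm,0,2)[0]:
        if cv2.contourArea(c)>150: print(k,cv2.contourArea(c),c.reshape(-1,2).mean(0).round(),rect(ci,c,z))
E
```

```text
tray [ 12 144 179] [[485. -18.  20.]]
long [ 28  77 211] [[485. 126.  20.]]
short [ 24  84 210] [[430. 292.  20.]]
wt [17 74 90] [[566. 287.  20.]]
strap [ 17  57 175] [[ 492. -149.   20.]]
block [ 20  70 135] [[ 429. -298.   20.]]
[ 17  52 185] [ 16  65 161]
long 481.5 [486. 153.] (array([ 577. , -500.2]), array([415.1,   9. ]), 38.4)
tray 2892.5 [287. 224.] (array([483.8, -15.4]), array([191.2,  82.6]), 3.1)
tray 462.0 [395. 177.] (array([ 557.1, -282. ]), array([55. , 54.8]), 85.2)
tray 226.5 [392. 154.] (array([ 606.7, -286.7]), array([55.6, 27.6]), 85.2)
tray 1184.0 [164.  97.] (array([838.7, 225.3]), array([115. ,  75.3]), 71.5)
```

View pics/c1.png

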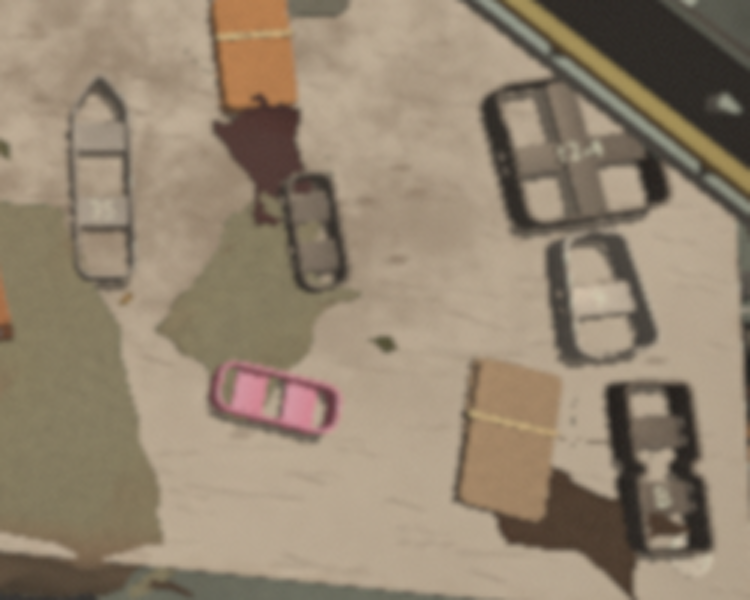

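```bash
cat >> h.py <<'E'
def go(x,y,z,yaw):
    """offset & dr to bring TCP to x,y,z, pointing down, jaw axis (tool y or -y) at yaw deg from world y"""
    p,r,s=tool(); best=None
    for k in (0,180):
        a=np.radians(yaw+k); ty=np.array([-np.sin(a),np.cos(a),0]); tx=np.array([0,0,-1.])
        t=R.from_matrix(np.c_[tx,ty,np.cross(tx,ty)]); dr=(r.inv()*t).as_rotvec()
        print("t",round(s["time"],2),"pos",p.round(1),"k",k,"off",r.inv().apply(np.array([x,y,z])-p).round(1),"dr",dr.round(3),"q7",s["qpos"].round(2),"F",s["contact_force"].round(1),"w",round(s["width"]*87,1))
E
python3 - <<'E'
from h import *
p,r,s=tool(); print(r.as_matrix().round(3))
go(440,150,200,0)
ci=bot.camera_info("top")
# rough corner picks in top view
cr=lambda l:np.array(l)/3+[310,150]
print("strap ends",ray(ci,cr([[100,78],[103,288]]),30).round(0).tolist())
print("block ends",ray(ci,cr([[307,172],[324,290]]),30).round(0).tolist())
E
```

```text
[[-0.     0.408  0.913]
 [-0.001  0.913 -0.408]
 [-1.    -0.001  0.   ]]
t 0.15 pos [255.2 570.2 194.4] k 0 off [  -5.2 -308.1  340.3] dr [-0.421 -0.     0.001] q7 [-1.17  0.33 -0.06  1.46  0.02  1.35 -0.09] F [-1.   0.7  0.6] w 87.4
t 0.15 pos [255.2 570.2 194.4] k 180 off [  -5.2 -308.1  340.3] dr [2.721e+00 1.000e-03 0.000e+00] q7 [-1.17  0.33 -0.06  1.46  0.02  1.35 -0.09] F [-1.   0.7  0.6] w 87.4
strap ends [[568.0, -161.0, 30.0], [411.0, -133.0, 30.0]]
block ends [[472.0, -299.0, 30.0], [384.0, -291.0, 30.0]]
```

Emit:
{"api": "play_rows", "payload": {"jaw": [0, 0, 0, 0, 0, 0, 0, 0, 0, 0], "offset": [[-5, -308, 340], [-5, -308, 340], [-5, -308, 340], [-5, -308, 340], [-5, -308, 340], [-5, -308, 340], [-5, -308, 340], [-5, -308, 340], [-5, -308, 340], [-5, -308, 340]], "dr": [[-0.421, 0, 0], [-0.421, 0, 0], [-0.421, 0, 0], [-0.421, 0, 0], [-0.421, 0, 0], [-0.421, 0, 0], [-0.421, 0, 0], [-0.421, 0, 0], [-0.421, 0, 0], [-0.421, 0, 0]]}}

```text
time: 1.15
tool_pos: [441.7, 144.6, 200.3]
tcp_rot: [0.707, 0.002, 0.707, -0.003]
contact_force: [-0.6, 0.5, 0.5]
width: 0.996
```

```bash
python3 - <<'E'
from h import *
go(490,-147,200,-10)
ci=bot.camera_info("wrist"); im=bot.get_image("wrist"); cv2.imwrite("pics/w1.png",im)
np.savez("pics/w1.npz",**ci); print(ci["pose"].round(3))
E
```

```text
t 1.15 pos [441.7 144.6 200.3] k 0 off [   0.5 -291.3   50.6] dr [0.167 0.001 0.001] q7 [-0.65 -0.04  0.23  1.87  0.01  1.31  1.14] F [-0.6  0.5  0.5] w 86.7
t 1.15 pos [441.7 144.6 200.3] k 180 off [   0.5 -291.3   50.6] dr [-2.975e+00 -1.000e-03  1.000e-03] q7 [-0.65 -0.04  0.23  1.87  0.01  1.31  1.14] F [-0.6  0.5  0.5] w 86.7
[[ 6.00000e-03 -9.68000e-01 -2.52000e-01  3.73806e+02]
 [ 1.00000e+00  6.00000e-03  2.00000e-03  1.46230e+02]
 [-1.00000e-03 -2.52000e-01  9.68000e-01  3.89433e+02]
 [ 0.00000e+00  0.00000e+00  0.00000e+00  1.00000e+00]]
```

View pics/w1.png

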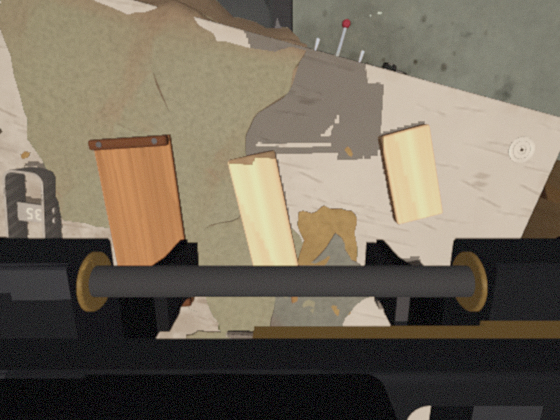

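Emit:
{"api": "play_rows", "payload": {"jaw": [0, 0, 0, 0, 0, 0, 0, 0, 0, 0], "offset": [[0, -300, 90], [0, -300, 90], [0, -300, 90], [0, -300, 90], [0, -300, 90], [0, -300, 90], [0, -300, 90], [0, -300, 90], [0, -300, 90], [0, -300, 90]], "dr": [[0.17, 0, 0], [0.17, 0, 0], [0.17, 0, 0], [0.17, 0, 0], [0.17, 0, 0], [0.17, 0, 0], [0.17, 0, 0], [0.17, 0, 0], [0.17, 0, 0], [0.17, 0, 0]]}}

```text
time: 2.2
tool_pos: [530.1, -147.1, 199.8]
tcp_rot: [0.705, 0.059, 0.705, -0.059]
contact_force: [-0.1, 1.0, 0.2]
width: 1.001
```

```bash
python3 - <<'E'
from h import *
go(490,-147,120,-10)
ci=bot.camera_info("wrist"); im=bot.get_image("wrist"); cv2.imwrite("pics/w2.png",im)
np.savez("pics/w2.npz",**ci)
for n in("w1","w2"):
    ci=np.load(f"pics/{n}.npz"); hsv=cv2.cvtColor(cv2.imread(f"pics/{n}.png"),cv2.COLOR_BGR2HSV)
    for k,lo,hi,z in(("board",(20,70,170),(35,255,255),18),("tray",(5,130,90),(14,255,230),18)):
        mm=cv2.morphologyEx(cv2.inRange(hsv,lo,hi),cv2.MORPH_OPEN,np.ones((3,3)))
        for c in cv2.findContours(mm,0,2)[0]:
            if cv2.contourArea(c)>800: print(n,k,cv2.contourArea(c),cv2.boundingRect(c),rect(ci,c,z), cv2.approxPolyDP(c,5,True).reshape(-1,2).tolist())
E
```

```text
t 2.2 pos [ 530.1 -147.1  199.8] k 0 off [ 79.8  -6.7 -39.5] dr [ 0.008 -0.    -0.001] q7 [-0.31  0.17  0.56  1.68 -0.09  1.32  1.67] F [-0.1  1.   0.2] w 87.1
t 2.2 pos [ 530.1 -147.1  199.8] k 180 off [ 79.8  -6.7 -39.5] dr [-3.134e+00  2.000e-03 -1.000e-03] q7 [-0.31  0.17  0.56  1.68 -0.09  1.32  1.67] F [-0.1  1.   0.2] w 87.1
w1 tray 8672.5 (89, 136, 96, 130) (array([461.9, -16.8]), array([151.1,  89.9]), 3.6) [[164, 136], [156, 136], [155, 145], [150, 137], [106, 139], [99, 149], [89, 141], [118, 265], [152, 265], [184, 238]]
w2 tray 13715.5 (341, 20, 99, 198) (array([482.6, -16.7]), array([195.9,  84.5]), 3.2) [[409, 20], [357, 32], [356, 45], [364, 49], [353, 64], [349, 35], [349, 46], [341, 49], [363, 190], [366, 184], [371, 196], [364, 195], [368, 217], [423, 205], [427, 188], [426, 204], [439, 201], [425, 63], [418, 64], [424, 58], [421, 29], [410, 31]]
```

View pics/w2.png

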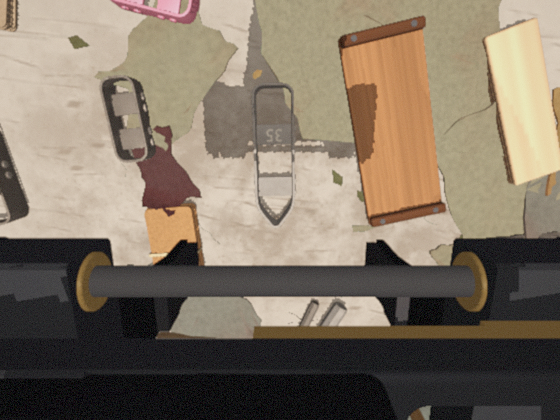

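Clear view: strap die (254–295, 84–224), block die (101–155, 76–163), whole tray between its battens, and part of the long board on the right. The strap die's point is toward +x.

```bash
python3 - <<'E'
from h import *
ci=np.load("pics/w2.npz"); im=cv2.imread("pics/w2.png")
P=lambda l,z:ray(ci,l,z)[:,:2].round(1).tolist()
print("strap: L/R edge row120,175; near, tip",P([[254,120],[294.5,120],[257,180],[295,180],[273,84.5],[275,224]],30))
print("tray corners battop z28",P([[339,38],[424,16],[371,226],[446,208]],28), "mean",ray(ci,[[339,38],[424,16],[371,226],[446,208]],28).mean(0))
g=cv2.cvtColor(im,cv2.COLOR_BGR2GRAY)
for nm,(x,y,w,h),z in(("strap",(240,75,70,160),30),("block",(95,68,66,100),30)):
    m=cv2.inRange(g[y:y+h,x:x+w],0,95); m=cv2.morphologyEx(m,cv2.MORPH_CLOSE,np.ones((5,5)))
    c=max(cv2.findContours(m,0,2)[0],key=cv2.contourArea)+[x,y]
    print(nm,cv2.boundingRect(c),rect(ci,c,z))
cv2.imwrite("pics/c2.png",cv2.resize(im[70:240,90:310],None,fx=3.5,fy=3.5,interpolation=2))
E
```

```text
strap: L/R edge row120,175; near, tip [[453.8, -162.2], [460.8, -120.4], [516.5, -170.6], [523.3, -129.7], [422.7, -136.6], [569.1, -159.7]]
tray corners battop z28 [[390.6, -64.7], [384.8, 19.6], [590.1, -52.5], [582.9, 32.6]] mean [487.10484441 -16.26062087  28.        ]
strap (253, 85, 39, 85) (array([ 457.7, -157.4]), array([90.4, 34.1]), -33.9)
block (102, 78, 59, 90) (array([ 437.4, -288.5]), array([94.3, 47. ]), -2.1)
```

View pics/c2.png

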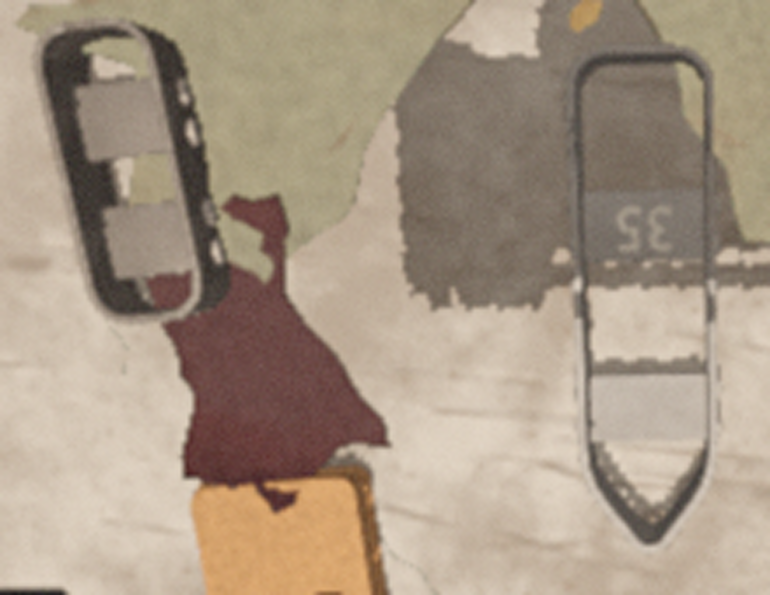

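```bash
python3 - <<'E'
from h import *
go(496,-148,6,-8.3)
E
```

```text
t 2.25 pos [ 530.  -147.3  199.9] k 0 off [193.9  -6.5 -33.4] dr [-0.022 -0.    -0.001] q7 [-0.31  0.17  0.56  1.68 -0.09  1.32  1.67] F [-0.8 -0.9 -0.8] w 86.8
t 2.25 pos [ 530.  -147.3  199.9] k 180 off [193.9  -6.5 -33.4] dr [ 3.12e+00 -1.00e-03  0.00e+00] q7 [-0.31  0.17  0.56  1.68 -0.09  1.32  1.67] F [-0.8 -0.9 -0.8] w 86.8
```

Emit:
{"api": "play_rows", "payload": {"jaw": [0, 0, 0, 0, 0, 0, 0, 0, 0, 0], "offset": [[40, -6.5, -33], [85, -6.5, -33], [130, -6.5, -33], [165, -6.5, -33], [180, -6.5, -33], [188, -6.5, -33], [193, -6.5, -33], [193, -6.5, -33], [193, -6.5, -33], [193, -6.5, -33]], "dr": [[-0.022, 0, 0], [-0.022, 0, 0], [-0.022, 0, 0], [-0.022, 0, 0], [-0.022, 0, 0], [-0.022, 0, 0], [-0.022, 0, 0], [-0.022, 0, 0], [-0.022, 0, 0], [-0.022, 0, 0]]}}

```text
time: 3.25
tool_pos: [497.0, -150.3, 7.9]
tcp_rot: [0.706, 0.052, 0.705, -0.052]
contact_force: [0.9, 0.2, 0.4]
width: 0.998
```

Emit:
{"api": "play_rows", "payload": {"jaw": [1, 1, 1, 1, 1, 1, 1, 1, 1, 1], "offset": [[0, 0, 0], [0, 0, 0], [0, 0, 0], [0, 0, 0], [0, 0, 0], [0, 0, 0], [0, 0, 0], [0, 0, 0], [0, 0, 0], [0, 0, 0]], "dr": [[0, 0, 0], [0, 0, 0], [0, 0, 0], [0, 0, 0], [0, 0, 0], [0, 0, 0], [0, 0, 0], [0, 0, 0], [0, 0, 0], [0, 0, 0]]}}

```text
time: 4.25
tool_pos: [496.3, -150.3, 7.0]
tcp_rot: [0.705, 0.052, 0.705, -0.052]
contact_force: [1.4, -0.4, -0.3]
width: 0.174
```

```bash
python3 - <<'E'
from h import *
# tray centre (486,-16), strap centre assumed at TCP (496,-148) ; lift to 80 first
go(486,-16,80,3.5)
E
```

```text
t 4.25 pos [ 496.3 -150.3    7. ] k 0 off [-73.  131.3 -29.9] dr [-0.209  0.    -0.   ] q7 [-0.26  0.32  0.53  1.96 -0.2   0.91  1.8 ] F [ 1.4 -0.4 -0.3] w 15.1
t 4.25 pos [ 496.3 -150.3    7. ] k 180 off [-73.  131.3 -29.9] dr [ 2.933 -0.    -0.   ] q7 [-0.26  0.32  0.53  1.96 -0.2   0.91  1.8 ] F [ 1.4 -0.4 -0.3] w 15.1
```

```bash
python3 - <<'E'
from h import *
print(bot.state()["width"])
a=bot.get_image("top")[150:260,300:400]; b=bot.get_image("wrist")
cv2.imwrite("pics/c3.png",np.hstack([cv2.resize(a,(382,420),interpolation=2),cv2.resize(b[80:360,140:420],(420,420))]))
E
```

```text
0.17354447216906344
```

View pics/c3.png

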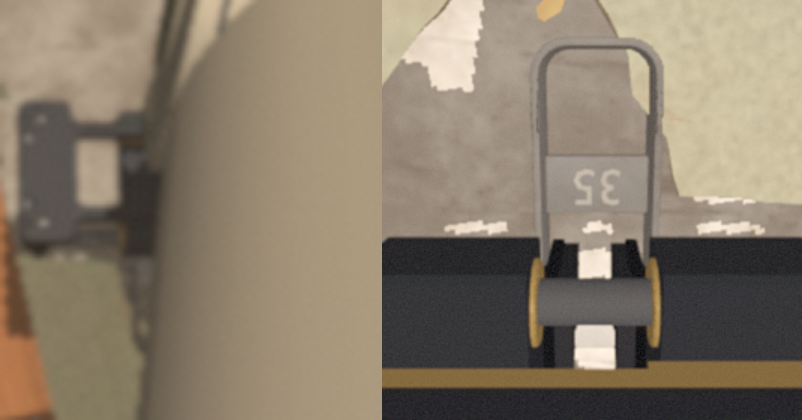

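Emit:
{"api": "play_rows", "payload": {"jaw": [1], "offset": [[0, 0, 0]], "dr": [[0, 0, 0]]}}

```text
time: 4.45
tool_pos: [496.3, -150.3, 7.0]
tcp_rot: [0.705, 0.052, 0.705, -0.052]
contact_force: [-0.3, -0.6, -0.1]
width: 0.028
```

```bash
python3 - <<'E'
from h import *
s=bot.state();print(s["width"],s["moment"],s["contact_force"])
a=bot.get_image("scene"); cv2.imwrite("pics/c4.png",cv2.resize(a[150:300,220:420],(800,600),interpolation=2))
E
```

```text
0.027805220856084913 [-0.01463532  0.01874791 -0.01221859] [-0.31709975 -0.5927242  -0.09890234]
```

View pics/c4.png

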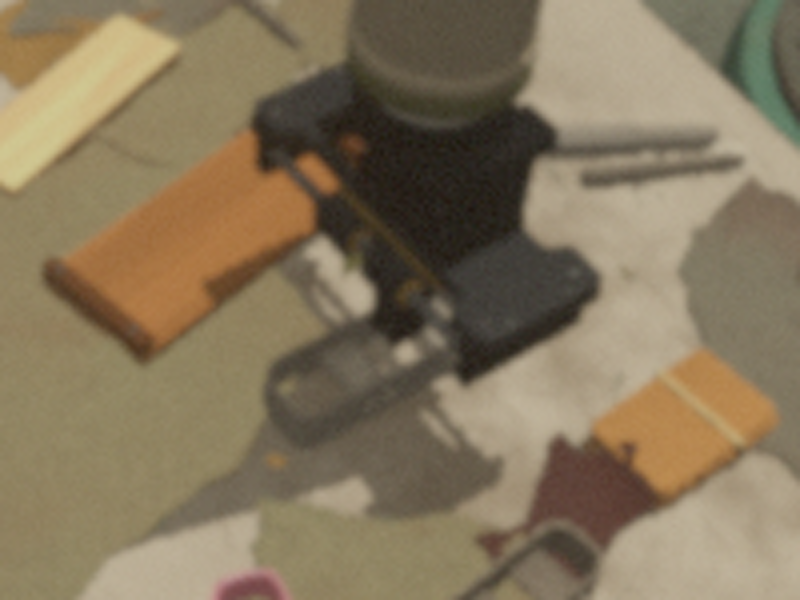

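```bash
python3 - <<'E'
from h import *
A=bot.camera_info("top");B=np.load("pics/w2.npz");B1=np.load("pics/w1.npz")
def tri(ca,a,cb,b):
    p=ray(ca,a,0)[0];q=ray(cb,b,0)[0];oa,ob=ca["pose"][:3,3],cb["pose"][:3,3]
    d=(p-oa)/np.linalg.norm(p-oa);e=(q-ob)/np.linalg.norm(q-ob)
    s=np.linalg.lstsq(np.c_[d,-e],ob-oa,rcond=None)[0];P,Q=oa+s[0]*d,ob+s[1]*e
    print(((P+Q)/2).round(1),"gap",np.linalg.norm(P-Q).round(1))
for a,b in(((344.3,246),(274.3,83.4)),((343.3,176),(275.7,225.1))): tri(A,a,B,b)
# w1-w2 : tray near batten corners
for a,b in(((89,140),(339,38)),((168,135),(424,16))): tri(B1,a,B,b)
for a,b in(((230,161),(484,36)),((275,154),(535,18))): tri(B1,a,B,b)
# tcp projected in wrist cam, and camera vs TCP
p,r,s=tool(); W=bot.camera_info("wrist"); print(p, W["pose"][:3,3], proj(W,p))
im=bot.get_image("wrist"); cv2.imwrite("pics/w3.png",im)
E
```

```text
[ 416.1 -137.2   -6.9] gap 5.0
[ 564.7 -158.    45.4] gap 2.3
[389.  -63.4  21. ] gap 0.3
[383.7  22.8  20.8] gap 0.9
[411.8  87.   12.3] gap 3.4
[403.9 137.9  13.5] gap 4.0
[ 496.24666343 -150.31493569    6.99901679] [ 429.25619356 -139.41816723  196.25662517] [[279.69366019 240.85755647]]
```

View pics/w3.png

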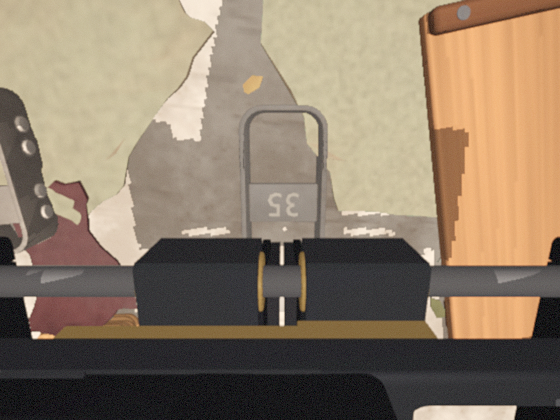

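```bash
python3 - <<'E'
import cv2
g=cv2.cvtColor(cv2.imread("pics/w3.png"),cv2.COLOR_BGR2GRAY)
for r in(225,232,238,243,250,258,264,300,315,330): print(r,*g[r,236:332:2])
E
```

```text
225 133 137 133 139 151 121 105 100 141 144 138 143 145 148 149 151 152 147 148 153 156 154 157 155 149 149 149 151 147 141 144 142 146 144 147 148 151 146 148 125 91 91 122 143 140 151 151 144
232 138 134 129 142 149 128 105 102 137 151 151 152 154 156 160 159 159 158 153 156 156 158 159 156 154 149 152 149 152 150 145 144 141 141 140 143 146 147 148 117 92 92 135 144 146 153 153 150
238 73 78 77 75 82 70 64 61 83 84 84 84 81 156 160 156 156 157 159 160 158 154 158 155 157 158 157 155 154 147 148 148 154 96 79 84 87 83 83 68 59 49 76 79 82 79 77 78
243 45 44 38 36 44 36 37 40 41 38 40 41 35 55 27 23 20 23 43 45 36 37 115 148 50 44 37 38 47 27 23 19 37 30 35 26 37 40 42 42 38 35 39 42 43 49 38 41
250 39 44 44 32 46 32 39 40 35 43 33 38 43 32 30 18 19 33 36 38 35 36 178 226 78 28 24 35 38 23 23 28 26 38 35 50 37 40 37 43 46 34 38 43 43 42 46 40
258 42 40 43 39 48 34 39 37 39 44 31 64 125 123 91 19 29 33 37 28 40 37 191 232 84 34 38 33 36 26 20 46 103 122 103 36 42 39 42 37 36 40 39 35 44 43 42 36
264 59 50 48 53 50 55 54 51 51 52 43 91 142 122 91 28 37 38 43 43 38 39 149 193 55 31 29 32 35 35 25 53 101 130 127 44 53 47 51 51 47 50 47 51 59 56 53 53
300 54 54 58 56 53 57 53 53 54 59 48 104 149 117 81 27 56 51 55 57 56 63 216 222 138 48 52 49 53 53 40 35 102 140 135 56 49 53 59 56 52 52 52 56 60 51 56 49
315 52 53 57 52 61 57 57 56 50 56 59 42 35 33 20 12 47 51 53 53 51 67 240 245 157 47 49 54 49 54 38 18 27 36 29 58 46 56 49 55 43 58 50 61 55 50 59 56
330 109 114 113 114 108 109 108 106 110 106 112 111 107 112 107 107 108 108 105 108 111 110 110 106 110 104 111 109 108 108 110 110 111 109 106 108 110 108 109 107 108 112 107 109 111 111 107 107
```

Emit:
{"api": "play_rows", "payload": {"jaw": [1, 1, 1, 1, 1, 1], "offset": [[-10, 0, 0], [-20, 0, 0], [-40, 0, 0], [-70, 0, 0], [-70, 0, 0], [-70, 0, 0]], "dr": [[0, 0, 0], [0, 0, 0], [0, 0, 0], [0, 0, 0], [0, 0, 0], [0, 0, 0]]}}

```text
time: 5.15
tool_pos: [497.0, -150.3, 78.2]
tcp_rot: [0.706, 0.052, 0.704, -0.052]
contact_force: [0.3, 0.0, 0.3]
width: 0.002
```

```bash
python3 - <<'E'
from h import *
s=bot.state();print(s["width"],s["tool_pos"])
W=bot.camera_info("wrist"); im=bot.get_image("wrist"); np.savez("pics/w4.npz",**W)
cv2.imwrite("pics/w4.png",im)
a=bot.get_image("scene")[150:300,220:420]
cv2.imwrite("pics/c5.png",np.hstack([im[20:330,120:460],cv2.resize(a,(413,310),interpolation=2)]))
E
```

```text
0.001736629800842998 [ 497.00646053 -150.32693088   78.22248221]
```

View pics/c5.png

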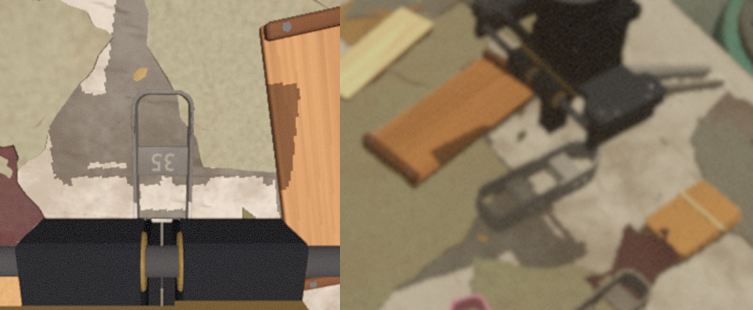

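```bash
python3 - <<'E'
from h import *
S=bot.camera_info("scene"); 
for p in([497,-150,78],[497,-150,150]):
    u=proj(S,p)[0]; print("scene px",u,"in c5",(u-[220,150])*[413/200,310/150]+[340,0])
W4=np.load("pics/w4.npz"); W3=bot.camera_info("wrist"); P3=W4["pose"].copy(); P3[:3,3]=[429.256,-139.418,196.257]
W3={"K":W4["K"],"pose":P3}
print(ray(W3,[[284,105],[243,160],[325,160]],30).round(1))
o=np.array([120,20])
print(ray(W4,np.array([[164,92],[135,150],[192,150]])+o,30).round(1))
print(proj(W4,[497,-150,78]))
E
```

```text
scene px [320.6521911  218.43637939] in c5 [547.84677462 141.43518407]
scene px [324.18536381 194.57200496] in c5 [555.14277626  92.11547691]
[[ 420.8 -136.8   30. ]
 [ 443.7 -160.8   30. ]
 [ 449.7 -120.4   30. ]]
[[ 422.  -136.4   30. ]
 [ 458.4 -162.7   30. ]
 [ 464.4 -122.3   30. ]]
[[280.2642272 240.6998042]]
```

Emit:
{"api": "play_rows", "payload": {"jaw": [0, 0, 0, 0, 0, 0, 0, 0, 0, 0], "offset": [[0, 0, 0], [0, 0, 0], [0, 0, 0], [0, 0, 0], [0, 0, 0], [30, 1, 0], [50, 1, 0], [65, 1, 0], [72, 1, 0], [72, 1, 0]], "dr": [[0, 0, 0], [0, 0, 0], [0, 0, 0], [0, 0, 0], [0, 0, 0], [0, 0, 0], [0, 0, 0], [0, 0, 0], [0, 0, 0], [0, 0, 0]]}}

```text
time: 6.25
tool_pos: [495.9, -149.3, 4.4]
tcp_rot: [0.705, 0.052, 0.706, -0.052]
contact_force: [-0.5, -0.2, 0.9]
width: 0.834
```

Emit:
{"api": "play_rows", "payload": {"jaw": [0.4, 0.4, 0.4, 0.4, 0.4, 0.4, 0.4], "offset": [[0, 0, 0], [0, 0, 0], [0, 0, 0], [0, 0, 0], [0, 0, 0], [0, 0, 0], [0, 0, 0]], "dr": [[0, 0, 0], [0, 0, 0], [0, 0, 0], [0, 0, 0], [0, 0, 0], [0, 0, 0], [0, 0, 0]]}}

```text
time: 6.95
tool_pos: [496.4, -149.3, 5.0]
tcp_rot: [0.705, 0.052, 0.705, -0.052]
contact_force: [-0.1, -0.1, -0.3]
width: 0.605
```

```bash
python3 - <<'E'
from h import *
s=bot.state();print(s["width"],s["tool_pos"],s["contact_force"])
im=bot.get_image("wrist"); cv2.imwrite("pics/w5.png",im[30:330,100:460])
E
```

```text
0.6047689631593536 [ 496.41336496 -149.31025149    5.04587522] [-0.07630173 -0.067991   -0.27484944]
```

View pics/w5.png

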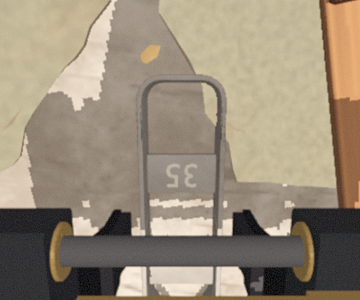

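Emit:
{"api": "play_rows", "payload": {"jaw": [0.6, 0.6, 0.6, 0.6, 0.6], "offset": [[0, 0, 0], [0, 0, 0], [0, 0, 0], [0, 0, 0], [0, 0, 0]], "dr": [[0, 0, 0], [0, 0, 0], [0, 0, 0], [0, 0, 0], [0, 0, 0]]}}

```text
time: 7.5
tool_pos: [496.4, -149.3, 5.0]
tcp_rot: [0.705, 0.052, 0.705, -0.052]
contact_force: [0.9, 0.6, 0.2]
width: 0.406
```

```bash
python3 - <<'E'
from h import *
s=bot.state();print(s["width"],s["tool_pos"],s["contact_force"])
im=bot.get_image("wrist"); cv2.imwrite("pics/w6.png",im)
g=cv2.cvtColor(im,cv2.COLOR_BGR2GRAY)
for r in(150,200,232): print(r,*g[r,226:342:2])
E
```

```text
0.4056525297896078 [ 496.41483932 -149.32676019    5.0132382 ] [0.90609605 0.55460768 0.23925241]
150 147 148 149 148 147 127 142 126 109 105 100 141 144 144 147 142 142 142 143 138 137 142 141 141 142 147 153 149 148 142 144 145 145 139 145 141 146 146 149 145 150 153 159 189 193 185 85 92 121 136 183 193 189 192 193 193 194 194
200 144 142 145 141 144 139 132 146 143 107 108 143 147 145 149 143 150 148 153 148 175 190 159 147 148 148 147 149 146 171 183 152 148 150 149 151 148 150 149 147 145 145 143 148 141 102 86 134 139 126 127 126 125 122 187 185 185 186
232 137 141 134 135 134 133 127 138 147 117 104 104 137 145 148 219 230 222 226 233 232 232 229 232 232 233 234 223 224 229 226 224 225 221 216 216 215 215 202 216 217 222 214 132 83 94 108 147 143 147 150 147 148 141 143 142 143 138
```

```bash
python3 - <<'E'
import cv2
im=cv2.imread("pics/w6.png"); cv2.imwrite("pics/c7.png",cv2.resize(im[150:345,200:365],None,fx=3.5,fy=3,interpolation=2))
E
```

```text
(no output)
```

View pics/c7.png

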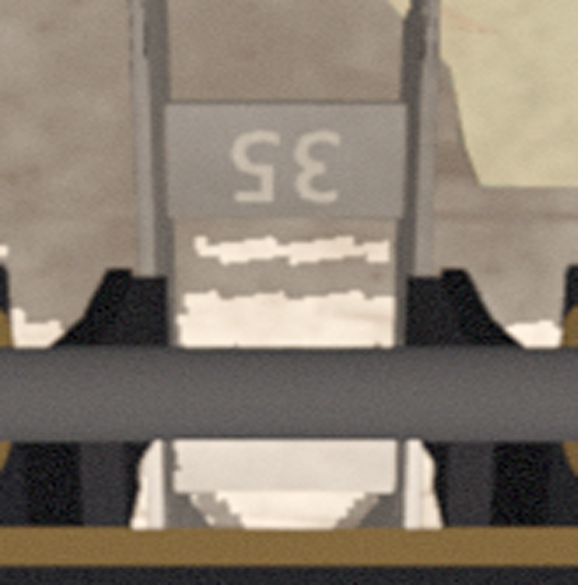

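The fingertips show about 25–30 mm higher than the reported TCP: they closed just above the 30 mm rim. So I'll open and feel for the surface in small steps.

Emit:
{"api": "play_rows", "payload": {"jaw": [0, 0, 0, 0, 0, 0, 0, 0, 0, 0], "offset": [[-6, 0, 0], [-6, 0, 0], [-6, 0, 0], [-6, 0, 0], [-6, 0, 0], [-6, 0, 0], [-4, 0, 0], [-2, 0, 0], [1, 0, 0], [3, 0, 0]], "dr": [[0, 0, 0], [0, 0, 0], [0, 0, 0], [0, 0, 0], [0, 0, 0], [0, 0, 0], [0, 0, 0], [0, 0, 0], [0, 0, 0], [0, 0, 0]]}}

```text
time: 8.55
tool_pos: [496.3, -149.3, 1.6]
tcp_rot: [0.705, 0.052, 0.705, -0.052]
contact_force: [0.5, 0.3, -0.6]
width: 1.0
```

Emit:
{"api": "play_rows", "payload": {"jaw": [0, 0, 0], "offset": [[2, 0, 0], [4, 0, 0], [4, 0, 0]], "dr": [[0, 0, 0], [0, 0, 0], [0, 0, 0]]}}

```text
time: 8.85
tool_pos: [496.2, -149.3, -2.3]
tcp_rot: [0.705, 0.052, 0.705, -0.052]
contact_force: [-0.3, -0.6, -0.1]
width: 0.996
```

Emit:
{"api": "play_rows", "payload": {"jaw": [0, 0, 0], "offset": [[2, 0, 0], [4, 0, 0], [4, 0, 0]], "dr": [[0, 0, 0], [0, 0, 0], [0, 0, 0]]}}

```text
time: 9.15
tool_pos: [496.2, -149.3, -6.3]
tcp_rot: [0.705, 0.052, 0.705, -0.052]
contact_force: [-0.3, -0.0, -0.2]
width: 1.002
```

Confirmed: no surface contact at TCP z = −6. I'll go on down, carefully.

Emit:
{"api": "play_rows", "payload": {"jaw": [0, 0, 0, 0], "offset": [[2, 0, 0], [4, 0, 0], [6, 0, 0], [6, 0, 0]], "dr": [[0, 0, 0], [0, 0, 0], [0, 0, 0], [0, 0, 0]]}}

```text
time: 9.55
tool_pos: [496.2, -149.3, -12.3]
tcp_rot: [0.705, 0.052, 0.705, -0.052]
contact_force: [0.6, 0.1, -0.1]
width: 1.002
```

Emit:
{"api": "play_rows", "payload": {"jaw": [0, 0, 0], "offset": [[2, 0, 0], [4, 0, 0], [4, 0, 0]], "dr": [[0, 0, 0], [0, 0, 0], [0, 0, 0]]}}

```text
time: 9.85
tool_pos: [496.2, -149.3, -16.3]
tcp_rot: [0.705, 0.052, 0.705, -0.052]
contact_force: [0.1, -0.2, -0.0]
width: 1.003
```

Emit:
{"api": "play_rows", "payload": {"jaw": [0, 0, 0], "offset": [[1, 0, 0], [3, 0, 0], [3, 0, 0]], "dr": [[0, 0, 0], [0, 0, 0], [0, 0, 0]]}}

```text
time: 10.15
tool_pos: [496.2, -149.2, -19.2]
tcp_rot: [0.705, 0.052, 0.705, -0.052]
contact_force: [-0.4, -0.2, -0.3]
width: 0.996
```

Emit:
{"api": "play_rows", "payload": {"jaw": [0, 0, 0], "offset": [[1, 0, 0], [3, 0, 0], [3, 0, 0]], "dr": [[0, 0, 0], [0, 0, 0], [0, 0, 0]]}}

```text
time: 10.45
tool_pos: [496.3, -149.2, -22.2]
tcp_rot: [0.705, 0.052, 0.705, -0.052]
contact_force: [0.0, 0.3, -0.7]
width: 1.002
```

Emit:
{"api": "play_rows", "payload": {"jaw": [0, 0, 0], "offset": [[1, 0, 0], [2, 0, 0], [2, 0, 0]], "dr": [[0, 0, 0], [0, 0, 0], [0, 0, 0]]}}

```text
time: 10.75
tool_pos: [496.3, -149.3, -24.1]
tcp_rot: [0.705, 0.052, 0.705, -0.052]
contact_force: [-0.1, -0.0, 0.1]
width: 0.998
```

Emit:
{"api": "play_rows", "payload": {"jaw": [0, 0, 0], "offset": [[1, 0, 0], [2, 0, 0], [2, 0, 0]], "dr": [[0, 0, 0], [0, 0, 0], [0, 0, 0]]}}

```text
time: 11.05
tool_pos: [496.3, -149.3, -26.1]
tcp_rot: [0.705, 0.052, 0.705, -0.052]
contact_force: [-0.9, -0.8, 1.1]
width: 0.997
```

Emit:
{"api": "play_rows", "payload": {"jaw": [0, 0, 0], "offset": [[1, 0, 0], [2, 0, 0], [2, 0, 0]], "dr": [[0, 0, 0], [0, 0, 0], [0, 0, 0]]}}

```text
time: 11.35
tool_pos: [496.6, -149.4, -27.1]
tcp_rot: [0.705, 0.052, 0.705, -0.052]
contact_force: [-5.8, 1.0, 16.5]
width: 1.0
```

Emit:
{"api": "play_rows", "payload": {"jaw": [0, 0, 0], "offset": [[1, 0, 0], [2, 0, 0], [2, 0, 0]], "dr": [[0, 0, 0], [0, 0, 0], [0, 0, 0]]}}

```text
time: 11.65
tool_pos: [496.6, -149.3, -27.3]
tcp_rot: [0.705, 0.053, 0.705, -0.052]
contact_force: [-18.7, 5.6, 46.7]
width: 1.002
```

Emit:
{"api": "play_rows", "payload": {"jaw": [0, 0, 0], "offset": [[1, 0, 0], [2, 0, 0], [2, 0, 0]], "dr": [[0, 0, 0], [0, 0, 0], [0, 0, 0]]}}

```text
time: 11.95
tool_pos: [496.7, -149.3, -27.4]
tcp_rot: [0.705, 0.053, 0.705, -0.051]
contact_force: [-29.1, 10.9, 76.9]
width: 1.001
```

Contact at reported z ≈ −26.7, so the true tip height is reported z + 27. Next I back off about 5 mm and grip.

Emit:
{"api": "play_rows", "payload": {"jaw": [0, 0, 0, 1, 1, 1, 1, 1, 1, 1], "offset": [[-8, 0, 0], [-11, 0, 0], [-11, 0, 0], [-11, 0, 0], [-11, 0, 0], [-11, 0, 0], [-11, 0, 0], [-11, 0, 0], [-11, 0, 0], [-11, 0, 0]], "dr": [[0, 0, 0], [0, 0, 0], [0, 0, 0], [0, 0, 0], [0, 0, 0], [0, 0, 0], [0, 0, 0], [0, 0, 0], [0, 0, 0], [0, 0, 0]]}}

```text
time: 12.95
tool_pos: [496.4, -149.3, -21.0]
tcp_rot: [0.705, 0.052, 0.705, -0.052]
contact_force: [-0.1, -0.1, -0.2]
width: 0.504
```

Emit:
{"api": "play_rows", "payload": {"jaw": [1, 1, 1, 1], "offset": [[0, 0, 0], [0, 0, 0], [0, 0, 0], [0, 0, 0]], "dr": [[0, 0, 0], [0, 0, 0], [0, 0, 0], [0, 0, 0]]}}

```text
time: 13.35
tool_pos: [496.4, -149.3, -21.0]
tcp_rot: [0.705, 0.052, 0.705, -0.052]
contact_force: [1.0, -0.4, -0.4]
width: 0.504
```

```bash
python3 - <<'E'
from h import *
cv2.imwrite("pics/w8.png",bot.get_image("wrist")); np.savez("pics/w8.npz",**bot.camera_info("wrist"))
go(486,-16,60,3.5)
E
```

```text
t 13.4 pos [ 496.4 -149.3  -21. ] k 0 off [-81.  130.3 -29.9] dr [-0.209 -0.    -0.   ] q7 [-0.24  0.37  0.52  1.98 -0.24  0.85  1.82] F [ 0.5 -0.2 -1.6] w 44.0
t 13.4 pos [ 496.4 -149.3  -21. ] k 180 off [-81.  130.3 -29.9] dr [ 2.933 -0.     0.   ] q7 [-0.24  0.37  0.52  1.98 -0.24  0.85  1.82] F [ 0.5 -0.2 -1.6] w 44.0
```

Emit:
{"api": "play_rows", "payload": {"jaw": [1, 1, 1, 1, 1, 1, 1, 1, 1, 1], "offset": [[-20, 0, 0], [-50, 0, 0], [-81, 0, 0], [-81, 40, -9], [-81, 80, -19], [-81, 130.5, -28], [-81, 130.5, -28], [-81, 130.5, -28], [-81, 130.5, -28], [-81, 130.5, -28]], "dr": [[0, 0, 0], [0, 0, 0], [0, 0, 0], [-0.1, 0, 0], [-0.21, 0, 0], [-0.21, 0, 0], [-0.21, 0, 0], [-0.21, 0, 0], [-0.21, 0, 0], [-0.21, 0, 0]]}}

```text
time: 14.4
tool_pos: [487.9, -17.6, 60.0]
tcp_rot: [0.707, -0.021, 0.707, 0.021]
contact_force: [-0.4, 0.6, -2.8]
width: 0.501
```

```bash
python3 - <<'E'
from h import *
cv2.imwrite("pics/w9.png",bot.get_image("wrist")); np.savez("pics/w9.npz",**bot.camera_info("wrist"))
go(488,-16,-1,3.5)
E
```

```text
t 14.45 pos [487.9 -17.5  59.9] k 0 off [60.9  1.5  0.2] dr [-0.001 -0.     0.   ] q7 [-0.47  0.16  0.44  1.99 -0.08  1.    1.65] F [-0.   0.8 -1.5] w 44.0
t 14.45 pos [487.9 -17.5  59.9] k 180 off [60.9  1.5  0.2] dr [3.14 0.   0.  ] q7 [-0.47  0.16  0.44  1.99 -0.08  1.    1.65] F [-0.   0.8 -1.5] w 44.0
```

View pics/w9.png

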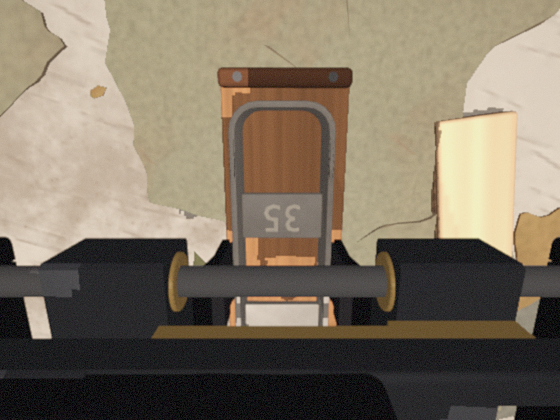

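Die held and lined up with the tray. Lengthwise it checks to within 1 mm (488.6 against 488.5 mm); it needs about +3 mm in y. Lowering.

Emit:
{"api": "play_rows", "payload": {"jaw": [1, 1, 1, 1, 1, 1, 1, 1], "offset": [[15, 3.5, 0], [32, 3.5, 0], [46, 3.5, 0], [54, 3.5, 0], [58, 3.5, 0], [60, 3.5, 0], [62, 3.5, 0], [62, 3.5, 0]], "dr": [[0, 0, 0], [0, 0, 0], [0, 0, 0], [0, 0, 0], [0, 0, 0], [0, 0, 0], [0, 0, 0], [0, 0, 0]]}}

```text
time: 15.25
tool_pos: [487.9, -12.7, -1.7]
tcp_rot: [0.707, -0.022, 0.707, 0.022]
contact_force: [0.4, 0.2, -1.7]
width: 0.504
```

Emit:
{"api": "play_rows", "payload": {"jaw": [1, 1, 1, 0, 0, 0, 0, 0, 0], "offset": [[1, -1, 0], [2, -1, 0], [2, -1, 0], [2, -1, 0], [2, -1, 0], [2, -1, 0], [2, -1, 0], [2, -1, 0], [2, -1, 0]], "dr": [[0, 0, 0], [0, 0, 0], [0, 0, 0], [0, 0, 0], [0, 0, 0], [0, 0, 0], [0, 0, 0], [0, 0, 0], [0, 0, 0]]}}

```text
time: 16.15
tool_pos: [487.7, -13.6, -4.0]
tcp_rot: [0.707, -0.022, 0.707, 0.022]
contact_force: [0.9, -0.2, 0.4]
width: 0.956
```

Emit:
{"api": "play_rows", "payload": {"jaw": [0, 0, 0, 0, 0, 0, 0, 0, 0], "offset": [[-30, 0, 0], [-75, 0, 0], [-120, 0, 0], [-150, 0, 0], [-150, 60, 30], [-150, 110, 60], [-150, 140, 60], [-150, 140, 60], [-150, 140, 60]], "dr": [[0, 0, 0], [0, 0, 0], [0, 0, 0], [0, 0, 0], [0, 0, 0], [0, 0, 0], [0, 0, 0], [0, 0, 0], [0, 0, 0]]}}

```text
time: 17.05
tool_pos: [538.7, 131.3, 145.5]
tcp_rot: [0.706, -0.023, 0.707, 0.023]
contact_force: [-0.1, -0.7, 0.2]
width: 0.999
```

```bash
python3 - <<'E'
from h import *
go(480,125,60,10)
cv2.imwrite("pics/w10.png",bot.get_image("wrist")); np.savez("pics/w10.npz",**bot.camera_info("wrist"))
E
```

```text
t 17.05 pos [538.7 131.3 145.5] k 0 off [ 85.6  -2.5 -58.9] dr [-0.109 -0.001  0.   ] q7 [-0.63  0.21  0.35  1.73 -0.08  1.21  1.38] F [-0.1 -0.7  0.2] w 86.9
t 17.05 pos [538.7 131.3 145.5] k 180 off [ 85.6  -2.5 -58.9] dr [3.032e+00 1.000e-03 1.000e-03] q7 [-0.63  0.21  0.35  1.73 -0.08  1.21  1.38] F [-0.1 -0.7  0.2] w 86.9
```

View pics/w10.png

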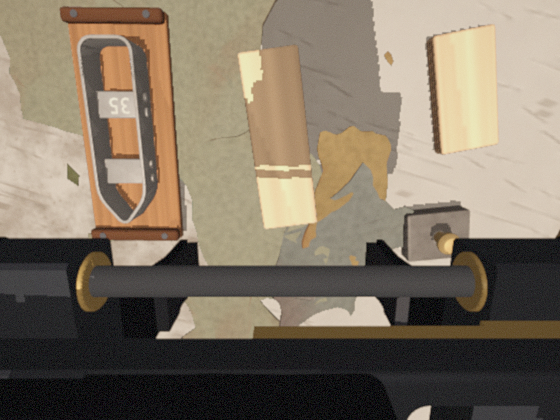

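Die lies straight in the tray (79–157, 36–222). Long board corners (239,52),(297,45),(316,221),(262,229). Short board (434,38),(495,26),(497,141),(438,152). Weight block (404–470, 207–262), with its knob at (447,243).

```bash
python3 - <<'E'
from h import *
ci=np.load("pics/w10.npz"); print(ci["pose"][:3,3])
def q(n,l,z):
    p=ray(ci,l,z)[:,:2]; c,s,a=cv2.minAreaRect(p.astype(np.float32))
    print(n,"mean",p.mean(0).round(1),"edges",np.linalg.norm(p-np.roll(p,-1,0),axis=1).round(1),"yaw",[round(np.degrees(np.arctan2(*(p[j]-p[i])[::-1])),1) for i,j in((0,3),(1,2))])
q("long",[[239,52],[297,45],[316,221],[262,229]],18)
q("short",[[434,38],[495,26],[497,141],[438,152]],18)
q("tray",[[61,12],[166,9],[183,237],[94,240]],28)
q("strap",[[79,40],[133,36],[157,180],[100,190]],48)
print("knob",ray(ci,[[447,243]],44),"block TL/TR/left",ray(ci,[[404,217],[468,207]],22))
im=cv2.imread("pics/w10.png"); hsv=cv2.cvtColor(im,cv2.COLOR_BGR2HSV)
m=cv2.inRange(hsv[20:160,425:505],(18,50,120),(38,255,255)); c=max(cv2.findContours(m,0,2)[0],key=cv2.contourArea)+[425,20]
print("short mask",rect(ci,c,18))
E
```

```text
[471.28392172 126.29017658 335.00430052]
long mean [487.4 124.9] edges [ 51.2 161.5  54.5 163.9] yaw [np.float64(9.9), np.float64(11.1)]
short mean [431.6 290.4] edges [52.4 98.7 54.9 99.1] yaw [np.float64(12.4), np.float64(13.9)]
tray mean [488.1 -12.5] edges [ 87.2 198.7  87.4 199.6] yaw [np.float64(3.4), np.float64(3.5)]
strap mean [472.4 -10.3] edges [ 43.  114.6  51.8 120.3] yaw [np.float64(3.7), np.float64(7.7)]
knob [[567.48159801 286.34926162  44.        ]] block TL/TR/left [[550.75517313 251.37439713  22.        ]
 [536.77011137 311.81314836  22.        ]]
short mask (array([431.8, 291.6]), array([103.8,  51.6]), 14.8)
```

Emit:
{"api": "play_rows", "payload": {"jaw": [0, 0, 0, 0, 0, 0, 0, 0, 0, 0], "offset": [[0, -3, -40], [30, -3, -51.5], [75, -3, -51.5], [115, -3, -51.5], [140, -3, -51.5], [155, -3, -51.5], [162, -3, -51.5], [166, -3, -51.5], [168, -3, -51.5], [168, -3, -51.5]], "dr": [[-0.117, 0, 0], [-0.117, 0, 0], [-0.117, 0, 0], [-0.117, 0, 0], [-0.117, 0, 0], [-0.117, 0, 0], [-0.117, 0, 0], [-0.117, 0, 0], [-0.117, 0, 0], [-0.117, 0, 0]]}}

```text
time: 18.1
tool_pos: [488.2, 123.5, -21.4]
tcp_rot: [0.705, -0.063, 0.704, 0.063]
contact_force: [-0.1, -0.2, -0.2]
width: 1.0
```

Emit:
{"api": "play_rows", "payload": {"jaw": [1, 1, 1, 1, 1, 1, 1, 1, 1], "offset": [[0, 0, 0], [0, 0, 0], [0, 0, 0], [0, 0, 0], [0, 0, 0], [0, 0, 0], [0, 0, 0], [0, 0, 0], [0, 0, 0]], "dr": [[0, 0, 0], [0, 0, 0], [0, 0, 0], [0, 0, 0], [0, 0, 0], [0, 0, 0], [0, 0, 0], [0, 0, 0], [0, 0, 0]]}}

```text
time: 19.0
tool_pos: [487.8, 123.8, -21.9]
tcp_rot: [0.704, -0.063, 0.704, 0.063]
contact_force: [-0.5, 0.9, 3.0]
width: 0.616
```

```bash
python3 - <<'E'
from h import *
go(488,-14,80,3.5)
E
```

```text
t 19.0 pos [487.8 123.8 -21.9] k 0 off [-101.9 -135.6  -24.3] dr [ 0.118  0.    -0.   ] q7 [-0.61  0.32  0.31  2.01 -0.13  0.83  1.52] F [-0.5  0.9  3. ] w 53.6
t 19.0 pos [487.8 123.8 -21.9] k 180 off [-101.9 -135.6  -24.3] dr [-3.023  0.     0.   ] q7 [-0.61  0.32  0.31  2.01 -0.13  0.83  1.52] F [-0.5  0.9  3. ] w 53.6
```

Emit:
{"api": "play_rows", "payload": {"jaw": [1, 1, 1, 1, 1, 1, 1, 1, 1, 1], "offset": [[-20, 0, 0], [-60, 0, 0], [-102, 0, 0], [-102, -45, -8], [-102, -90, -16], [-102, -135.5, -24], [-102, -135.5, -24], [-102, -135.5, -24], [-102, -135.5, -24], [-102, -135.5, -24]], "dr": [[0, 0, 0], [0, 0, 0], [0, 0, 0], [0.06, 0, 0], [0.118, 0, 0], [0.118, 0, 0], [0.118, 0, 0], [0.118, 0, 0], [0.118, 0, 0], [0.118, 0, 0]]}}

```text
time: 20.0
tool_pos: [488.2, -12.6, 79.9]
tcp_rot: [0.707, -0.022, 0.707, 0.022]
contact_force: [0.6, -0.3, -0.9]
width: 0.617
```

```bash
python3 - <<'E'
from h import *
go(488,-14,28,3.5)
im=bot.get_image("wrist"); ci=bot.camera_info("wrist"); cv2.imwrite("pics/w11.png",im); np.savez("pics/w11.npz",**ci)
hsv=cv2.cvtColor(im,cv2.COLOR_BGR2HSV); g=cv2.cvtColor(im,cv2.COLOR_BGR2GRAY)
print("col282 S,V by row",[(r,*hsv[r,282]) for r in range(20,150,4)])
print("row190",[(c,*hsv[190,c]) for c in range(190,372,5)])
E
```

```text
t 20.0 pos [488.2 -12.6  79.9] k 0 off [51.9 -1.4 -0.3] dr [ 0.002 -0.    -0.   ] q7 [-0.49  0.13  0.45  1.97 -0.07  1.05  1.63] F [ 0.6 -0.3 -0.9] w 53.6
t 20.0 pos [488.2 -12.6  79.9] k 180 off [51.9 -1.4 -0.3] dr [-3.139  0.    -0.   ] q7 [-0.49  0.13  0.45  1.97 -0.07  1.05  1.63] F [ 0.6 -0.3 -0.9] w 53.6
col282 S,V by row [(20, np.uint8(20), np.uint8(64), np.uint8(180)), (24, np.uint8(21), np.uint8(65), np.uint8(176)), (28, np.uint8(21), np.uint8(63), np.uint8(179)), (32, np.uint8(20), np.uint8(64), np.uint8(175)), (36, np.uint8(21), np.uint8(62), np.uint8(178)), (40, np.uint8(22), np.uint8(64), np.uint8(178)), (44, np.uint8(20), np.uint8(67), np.uint8(175)), (48, np.uint8(21), np.uint8(66), np.uint8(173)), (52, np.uint8(21), np.uint8(61), np.uint8(176)), (56, np.uint8(21), np.uint8(60), np.uint8(179)), (60, np.uint8(22), np.uint8(63), np.uint8(174)), (64, np.uint8(22), np.uint8(64), np.uint8(172)), (68, np.uint8(22), np.uint8(61), np.uint8(176)), (72, np.uint8(11), np.uint8(147), np.uint8(71)), (76, np.uint8(10), np.uint8(134), np.uint8(82)), (80, np.uint8(11), np.uint8(141), 
[... 2018 characters left out ...]
 (305, np.uint8(16), np.uint8(90), np.uint8(181)), (310, np.uint8(16), np.uint8(87), np.uint8(182)), (315, np.uint8(16), np.uint8(92), np.uint8(181)), (320, np.uint8(15), np.uint8(94), np.uint8(181)), (325, np.uint8(15), np.uint8(94), np.uint8(179)), (330, np.uint8(15), np.uint8(97), np.uint8(174)), (335, np.uint8(15), np.uint8(96), np.uint8(168)), (340, np.uint8(22), np.uint8(53), np.uint8(189)), (345, np.uint8(22), np.uint8(57), np.uint8(183)), (350, np.uint8(23), np.uint8(56), np.uint8(183)), (355, np.uint8(23), np.uint8(54), np.uint8(179)), (360, np.uint8(23), np.uint8(56), np.uint8(179)), (365, np.uint8(21), np.uint8(62), np.uint8(181)), (370, np.uint8(23), np.uint8(61), np.uint8(172))]
```

Board's near end works out to x = 406, so its centre is at 488.4. Lowering.

Emit:
{"api": "play_rows", "payload": {"jaw": [1, 1, 1, 1, 1, 1, 1, 1, 1, 1], "offset": [[15, -1, 0], [30, -1, 0], [42, -1, 0], [48, -1, 0], [51, -1, 0], [52, -1, 0], [53, -1, 0], [54, -1, 0], [54, -1, 0], [54, -1, 0]], "dr": [[0, 0, 0], [0, 0, 0], [0, 0, 0], [0, 0, 0], [0, 0, 0], [0, 0, 0], [0, 0, 0], [0, 0, 0], [0, 0, 0], [0, 0, 0]]}}

```text
time: 21.05
tool_pos: [488.5, -15.0, 26.2]
tcp_rot: [0.707, -0.022, 0.707, 0.022]
contact_force: [0.0, 0.2, -2.3]
width: 0.62
```

Emit:
{"api": "play_rows", "payload": {"jaw": [1, 1, 1], "offset": [[1, 0, 0], [1, 0, 0], [1, 0, 0]], "dr": [[0, 0, 0], [0, 0, 0], [0, 0, 0]]}}

```text
time: 21.35
tool_pos: [488.6, -14.9, 26.0]
tcp_rot: [0.707, -0.021, 0.707, 0.022]
contact_force: [-5.7, 1.0, 13.3]
width: 0.618
```

Emit:
{"api": "play_rows", "payload": {"jaw": [0, 0, 0, 0, 0, 0, 0, 0], "offset": [[0, 0, 0], [0, 0, 0], [0, 0, 0], [0, 0, 0], [0, 0, 0], [-20, 0, 0], [-60, 0, 0], [-100, 0, 0]], "dr": [[0, 0, 0], [0, 0, 0], [0, 0, 0], [0, 0, 0], [0, 0, 0], [0, 0, 0], [0, 0, 0], [0, 0, 0]]}}

```text
time: 22.15
tool_pos: [487.6, -15.2, 125.8]
tcp_rot: [0.706, -0.022, 0.707, 0.021]
contact_force: [-0.1, 0.3, 0.7]
width: 0.994
```

Emit:
{"api": "play_rows", "payload": {"jaw": [0, 0, 0, 0, 0, 0, 0, 0, 0], "offset": [[0, -45, 0], [0, -90, 0], [0, -140, 0], [0, -190, 0], [0, -240, 0], [0, -282, 0], [0, -282, 0], [0, -282, 0], [0, -282, 0]], "dr": [[0.05, 0, 0], [0.1, 0, 0], [0.15, 0, 0], [0.2, 0, 0], [0.2, 0, 0], [0.2, 0, 0], [0.2, 0, 0], [0.2, 0, 0], [0.2, 0, 0]]}}

```text
time: 23.05
tool_pos: [505.9, -295.1, 124.7]
tcp_rot: [0.705, 0.049, 0.706, -0.048]
contact_force: [1.2, 0.3, 0.2]
width: 0.998
```

```bash
python3 - <<'E'
from h import *
go(430,-294,-19,-8)
im=bot.get_image("wrist"); ci=bot.camera_info("wrist"); cv2.imwrite("pics/w12.png",im); np.savez("pics/w12.npz",**ci)
print(proj(ci,[[474,-299,30],[386,-291,30],[430,-294,30]]))
# board on strap check in w-view if visible
A=bot.camera_info("top");print(A["pose"][:3,3])
E
```

```text
t 23.05 pos [ 505.9 -295.1  124.7] k 0 off [143.7  -9.5 -75.3] dr [ 0.002 -0.    -0.001] q7 [-0.1   0.34  0.67  1.69 -0.23  1.19  2.06] F [1.2 0.3 0.2] w 86.8
t 23.05 pos [ 505.9 -295.1  124.7] k 180 off [143.7  -9.5 -75.3] dr [-3.139e+00  1.000e-03 -1.000e-03] q7 [-0.1   0.34  0.67  1.69 -0.23  1.19  2.06] F [1.2 0.3 0.2] w 86.8
[[270.16982977 168.94021534]
 [264.22023006  57.24507021]
 [268.51744047 115.18440047]]
[318.61053104  12.11643323 903.4831276 ]
```

View pics/w12.png

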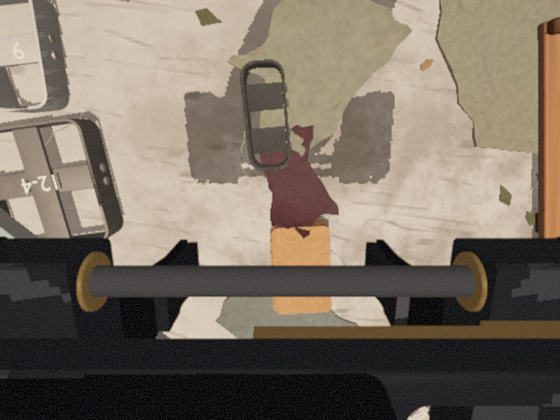

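Block die at (241–290, 60–169): short, dark, rounded ends. The orange bundle beyond it at (300,268) stays clear.

```bash
python3 - <<'E'
from h import *
ci=np.load("pics/w12.npz")
p=ray(ci,[[262.5,59.5],[270,170]],30); print(p.round(1), p.mean(0), np.linalg.norm(p[0]-p[1]), np.degrees(np.arctan2(*(p[1]-p[0])[1::-1])))
g=cv2.cvtColor(cv2.imread("pics/w12.png"),cv2.COLOR_BGR2GRAY)
for r in(85,115,145): print(r,*[f"{c}:{g[r,c]}" for c in list(range(234,256,2))+list(range(276,300,2))])
go(p.mean(0)[0],p.mean(0)[1],-19,-10)
E
```

```text
[[ 387.4 -292.6   30. ]
 [ 474.9 -299.3   30. ]] [ 431.16227921 -295.93326578   30.        ] 87.69039787186392 -4.370609517966132
85 234:107 236:109 238:105 240:98 242:84 244:70 246:76 248:86 250:86 252:82 254:79 276:82 278:83 280:82 282:70 284:92 286:131 288:155 290:158 292:158 294:159 296:159 298:160
115 234:110 236:110 238:106 240:110 242:107 244:81 246:78 248:50 250:89 252:105 254:114 276:161 278:160 280:159 282:160 284:111 286:75 288:153 290:159 292:153 294:154 296:157 298:155
145 234:101 236:104 238:104 240:106 242:161 244:115 246:112 248:83 250:67 252:66 254:84 276:78 278:85 280:86 282:83 284:84 286:72 288:80 290:110 292:152 294:155 296:152 298:153
t 23.1 pos [ 506.1 -294.8  124.9] k 0 off [143.9 -11.5 -74. ] dr [ 0.038 -0.    -0.001] q7 [-0.1   0.34  0.67  1.69 -0.23  1.19  2.06] F [ 0.8 -0.4  0.9] w 87.1
t 23.1 pos [ 506.1 -294.8  124.9] k 180 off [143.9 -11.5 -74. ] dr [-3.104e+00  2.000e-03 -0.000e+00] q7 [-0.1   0.34  0.67  1.69 -0.23  1.19  2.06] F [ 0.8 -0.4  0.9] w 87.1
```

Emit:
{"api": "play_rows", "payload": {"jaw": [0, 0, 0, 0, 0, 0, 0, 0, 0, 0], "offset": [[0, -11.5, -40], [20, -11.5, -74], [60, -11.5, -74], [95, -11.5, -74], [120, -11.5, -74], [132, -11.5, -74], [138, -11.5, -74], [141, -11.5, -74], [141, -11.5, -74], [141, -11.5, -74]], "dr": [[-0.06, 0, 0], [-0.06, 0, 0], [-0.06, 0, 0], [-0.06, 0, 0], [-0.06, 0, 0], [-0.06, 0, 0], [-0.06, 0, 0], [-0.06, 0, 0], [-0.06, 0, 0], [-0.06, 0, 0]]}}

```text
time: 24.1
tool_pos: [431.4, -297.9, -15.1]
tcp_rot: [0.707, 0.028, 0.706, -0.028]
contact_force: [0.1, -0.3, 0.6]
width: 0.999
```

Emit:
{"api": "play_rows", "payload": {"jaw": [1, 1, 1, 1, 1, 1, 1, 1, 1, 1], "offset": [[0, 0, 0], [0, 0, 0], [0, 0, 0], [0, 0, 0], [0, 0, 0], [0, 0, 0], [0, 0, 0], [0, 0, 0], [0, 0, 0], [0, 0, 0]], "dr": [[0, 0, 0], [0, 0, 0], [0, 0, 0], [0, 0, 0], [0, 0, 0], [0, 0, 0], [0, 0, 0], [0, 0, 0], [0, 0, 0], [0, 0, 0]]}}

```text
time: 25.1
tool_pos: [430.7, -297.6, -16.0]
tcp_rot: [0.707, 0.028, 0.707, -0.028]
contact_force: [-0.3, 0.1, -0.0]
width: 0.413
```

```bash
python3 - <<'E'
from h import *
go(488,-14,110,3.5)
E
```

```text
t 25.1 pos [ 430.7 -297.6  -16. ] k 0 off [-126.   287.2   34.8] dr [-0.14 -0.   -0.  ] q7 [-0.02  0.39  0.63  1.97 -0.3   0.87  2.26] F [-0.3  0.1 -0. ] w 35.9
t 25.1 pos [ 430.7 -297.6  -16. ] k 180 off [-126.   287.2   34.8] dr [ 3.002 -0.     0.   ] q7 [-0.02  0.39  0.63  1.97 -0.3   0.87  2.26] F [-0.3  0.1 -0. ] w 35.9
```

Emit:
{"api": "play_rows", "payload": {"jaw": [1, 1, 1, 1, 1, 1, 1, 1, 1, 1], "offset": [[-20, 0, 0], [-60, 0, 0], [-105, 0, 0], [-126, 30, 4], [-126, 75, 9], [-126, 120, 15], [-126, 165, 20], [-126, 210, 25], [-126, 255, 31], [-126, 287, 35]], "dr": [[0, 0, 0], [0, 0, 0], [0, 0, 0], [-0.03, 0, 0], [-0.06, 0, 0], [-0.09, 0, 0], [-0.12, 0, 0], [-0.14, 0, 0], [-0.14, 0, 0], [-0.14, 0, 0]]}}

```text
time: 26.1
tool_pos: [488.2, -10.9, 109.9]
tcp_rot: [0.707, -0.022, 0.707, 0.023]
contact_force: [0.4, -0.7, -1.0]
width: 0.413
```

Emit:
{"api": "play_rows", "payload": {"jaw": [1, 1], "offset": [[0, 0, 0], [0, 0, 0]], "dr": [[0, 0, 0], [0, 0, 0]]}}

```text
time: 26.3
tool_pos: [488.0, -14.0, 109.8]
tcp_rot: [0.707, -0.022, 0.707, 0.022]
contact_force: [-0.1, -1.0, -1.2]
width: 0.416
```

```bash
python3 - <<'E'
from h import *
go(488,-14,52,3.5)
im=bot.get_image("wrist"); ci=bot.camera_info("wrist"); cv2.imwrite("pics/w13.png",im); np.savez("pics/w13.npz",**ci)
print(ci["pose"][:3,3])
g=cv2.cvtColor(im,cv2.COLOR_BGR2GRAY)
print("col281",[f"{r}:{g[r,281]}" for r in range(60,238,3)])
print("row225",[f"{c}:{g[225,c]}" for c in range(200,360,3)])
E
```

```text
t 26.3 pos [488.  -14.  109.8] k 0 off [57.8  0.   0.1] dr [ 0.002 -0.001  0.   ] q7 [-0.5   0.09  0.46  1.94 -0.05  1.11  1.61] F [-0.1 -1.  -1.2] w 36.2
t 26.3 pos [488.  -14.  109.8] k 180 off [57.8  0.   0.1] dr [-3.14e+00 -0.00e+00 -1.00e-03] q7 [-0.5   0.09  0.46  1.94 -0.05  1.11  1.61] F [-0.1 -1.  -1.2] w 36.2
[420.35099517 -18.16703693 299.10155783]
col281 ['60:168', '63:167', '66:170', '69:168', '72:157', '75:173', '78:118', '81:54', '84:63', '87:58', '90:60', '93:50', '96:105', '99:102', '102:100', '105:168', '108:170', '111:165', '114:169', '117:170', '120:171', '123:170', '126:168', '129:169', '132:169', '135:169', '138:171', '141:172', '144:173', '147:171', '150:171', '153:170', '156:172', '159:172', '162:168', '165:170', '168:169', '171:152', '174:60', '177:60', '180:68', '183:87', '186:131', '189:170', '192:170', '195:170', '198:170', '201:170', '204:235', '207:87', '210:97', '213:94', '216:91', '219:95', '222:93', '225:94', '228:89', '231:87', '234:91', '237:86']
row225 ['200:195', '203:196', '206:198', '209:198', '212:202', '215:198', '218:194', '221:196', '224:198', '227:204', '230:208', '233:172', '236:167', '239:167', '242:79', '245:84', '248:63', '251:91', '254:89', '257:91', '260:90', '263:94', '266:89', '269:86', '272:92', '275:89', '278:91', '281:94', '284:93', '287:93', '290:93', '293:91', '296:90', '299:93', '302:93', '305:97', '308:100', '311:78', '314:60', '317:102', '320:143', '323:165', '326:158', '329:168', '332:171', '335:173', '338:166', '341:169', '344:171', '347:171', '350:173', '353:167', '356:167', '359:167']
```

Held die's centre works out about 4 mm short of the tray's, so I add +4 along x while lowering.

Emit:
{"api": "play_rows", "payload": {"jaw": [1, 1, 1, 1, 1, 1, 1, 1, 1, 1], "offset": [[15, 0, 4], [32, 0, 4], [45, 0, 4], [52, 0, 4], [55, 0, 4], [57, 0, 4], [58, 0, 4], [59, 0, 4], [59, 0, 4], [59, 0, 4]], "dr": [[0, 0, 0], [0, 0, 0], [0, 0, 0], [0, 0, 0], [0, 0, 0], [0, 0, 0], [0, 0, 0], [0, 0, 0], [0, 0, 0], [0, 0, 0]]}}

```text
time: 27.35
tool_pos: [492.3, -13.9, 51.2]
tcp_rot: [0.707, -0.022, 0.707, 0.022]
contact_force: [-0.1, -0.4, -1.4]
width: 0.413
```

Emit:
{"api": "play_rows", "payload": {"jaw": [1, 1, 1], "offset": [[1, 0, 0], [1, 0, 0], [1, 0, 0]], "dr": [[0, 0, 0], [0, 0, 0], [0, 0, 0]]}}

```text
time: 27.65
tool_pos: [492.2, -14.0, 50.0]
tcp_rot: [0.707, -0.022, 0.707, 0.022]
contact_force: [0.1, 0.5, -1.2]
width: 0.407
```

Emit:
{"api": "play_rows", "payload": {"jaw": [1, 1, 1], "offset": [[1, 0, 0], [1, 0, 0], [1, 0, 0]], "dr": [[0, 0, 0], [0, 0, 0], [0, 0, 0]]}}

```text
time: 27.95
tool_pos: [492.3, -14.0, 49.8]
tcp_rot: [0.707, -0.021, 0.707, 0.022]
contact_force: [-4.5, 0.8, 9.4]
width: 0.407
```

Emit:
{"api": "play_rows", "payload": {"jaw": [0, 0, 0, 0, 0, 0, 0, 0, 0, 0], "offset": [[0, 0, 0], [0, 0, 0], [0, 0, 0], [0, 0, 0], [0, 0, 0], [0, 0, 0], [0, 0, 0], [-20, 0, 0], [-50, 0, 0], [-80, 0, 0]], "dr": [[0, 0, 0], [0, 0, 0], [0, 0, 0], [0, 0, 0], [0, 0, 0], [0, 0, 0], [0, 0, 0], [0, 0, 0], [0, 0, 0], [0, 0, 0]]}}

```text
time: 28.95
tool_pos: [491.7, -14.1, 129.7]
tcp_rot: [0.706, -0.022, 0.707, 0.021]
contact_force: [0.5, 0.7, -0.0]
width: 1.0
```

Emit:
{"api": "play_rows", "payload": {"jaw": [0, 0, 0, 0, 0, 0, 0, 0, 0, 0], "offset": [[0, 45, -6], [0, 90, -12], [0, 140, -18], [0, 190, -25], [0, 240, -32], [0, 290, -40], [0, 308, -41.5], [0, 308, -41.5], [0, 308, -41.5], [0, 308, -41.5]], "dr": [[-0.03, 0, 0], [-0.06, 0, 0], [-0.1, 0, 0], [-0.13, 0, 0], [-0.17, 0, 0], [-0.173, 0, 0], [-0.173, 0, 0], [-0.173, 0, 0], [-0.173, 0, 0], [-0.173, 0, 0]]}}

```text
time: 29.95
tool_pos: [432.5, 289.5, 129.0]
tcp_rot: [0.702, -0.082, 0.702, 0.082]
contact_force: [0.1, -0.9, -0.3]
width: 1.0
```

```bash
python3 - <<'E'
from h import *
go(431.5,291,-23,13.5)
im=bot.get_image("wrist"); ci=bot.camera_info("wrist"); cv2.imwrite("pics/w14.png",im); np.savez("pics/w14.npz",**ci)
hsv=cv2.cvtColor(im,cv2.COLOR_BGR2HSV)
pr=proj(ci,[431.5,291,18])[0]; print(pr)
m=cv2.inRange(hsv,(18,60,120),(38,255,255)); m=cv2.morphologyEx(m,cv2.MORPH_OPEN,np.ones((5,5)))
for c in cv2.findContours(m,0,2)[0]:
    if cv2.contourArea(c)>1500: print(cv2.boundingRect(c),rect(ci,c,18))
E
```

```text
t 29.95 pos [432.5 289.5 129. ] k 0 off [152.    1.8  -0.6] dr [-0.003 -0.     0.   ] q7 [-0.84  0.15  0.18  1.83 -0.03  1.16  1.15] F [ 0.1 -0.9 -0.3] w 87.0
t 29.95 pos [432.5 289.5 129. ] k 180 off [152.    1.8  -0.6] dr [3.138e+00 1.000e-03 0.000e+00] q7 [-0.84  0.15  0.18  1.83 -0.03  1.16  1.15] F [ 0.1 -0.9 -0.3] w 87.0
[282.40719666 199.28139604]
(258, 187, 28, 65) (array([453.2, 285.9]), array([62.6, 24.6]), 14.7)
(0, 0, 171, 265) (array([415.2,  96.9]), array([228.5, 135.1]), -1.9)
```

```bash
python3 - <<'E'
from h import *
ci=np.load("pics/w14.npz"); im=cv2.imread("pics/w14.png"); hsv=cv2.cvtColor(im,cv2.COLOR_BGR2HSV)
f=lambda r,c:f"{r if L else c}:"+"/".join(map(str,hsv[r,c]))
L=False
for r in(150,180): print(r,*[f(r,c) for c in range(215,350,4)])
L=True
print(*[f(r,280) for r in range(80,200,4)])
E
```

```text
150 215:15/66/146 219:18/128/165 223:16/54/137 227:16/46/133 231:14/46/133 235:17/44/132 239:16/44/132 243:18/48/134 247:18/43/132 251:20/44/132 255:13/87/129 259:15/100/158 263:16/102/155 267:15/99/160 271:14/93/164 275:15/97/168 279:15/103/164 283:15/99/168 287:16/97/176 291:16/95/171 295:16/102/162 299:15/96/160 303:15/94/160 307:15/101/157 311:15/98/161 315:17/53/135 319:18/42/133 323:18/46/132 327:17/44/134 331:16/40/133 335:16/46/133 339:16/44/138 343:16/44/133 347:16/43/135
180 215:16/43/131 219:14/40/135 223:15/41/137 227:15/42/135 231:14/42/135 235:17/44/133 239:19/39/137 243:15/42/135 247:12/38/136 251:17/39/137 255:17/49/130 259:21/75/208 263:16/107/153 267:18/87/185 271:16/106/157 275:19/83/184 279:19/82/186 283:15/101/167 287:21/80/189 291:16/96/172 295:19/86/186 299:16/96/164 303:14/98/162 307:19/90/184 311:16/103/161 315:16/51/146 319:16/41/194 323:16/45/152 327:18/47/126 331:16/44/162 335:17/43/136 339:16/41/192 343:16/41/151 347:16/44/155
80:13/50/139 84:16/42/134 88:16/46/134 92:15/41/136 96:14/40/134 100:16/44/132 104:15/42/134 108:16/44/132 112:16/42/135 116:17/51/129 120:16/43/135 124:16/48/133 128:16/47/131 132:18/42/135 136:16/45/131 140:19/44/128 144:16/96/164 148:15/98/166 152:15/98/167 156:15/101/167 160:16/97/168 164:15/100/165 168:15/102/165 172:16/97/165 176:22/68/210 180:17/95/170 184:15/97/168 188:23/63/222 192:23/62/225 196:24/62/225
```

```bash
python3 - <<'E'
from h import *
ci=np.load("pics/w14.npz")
e=ray(ci,[284,142],18)[0]; a=np.radians(13.3); c=e[:2]+52.5*np.array([np.cos(a),np.sin(a)]); print(e,c)
go(c[0],c[1],-22,13.3)
E
```

```text
[380.53423385 280.30218223  18.        ] [431.62612467 292.37979344]
t 30.0 pos [432.5 289.4 129.1] k 0 off [151.1   3.1  -0.2] dr [-0.  0.  0.] q7 [-0.84  0.15  0.18  1.83 -0.03  1.16  1.15] F [ 0.1 -0.4  0.4] w 86.9
t 30.0 pos [432.5 289.4 129.1] k 180 off [151.1   3.1  -0.2] dr [ 3.141  0.    -0.   ] q7 [-0.84  0.15  0.18  1.83 -0.03  1.16  1.15] F [ 0.1 -0.4  0.4] w 86.9
```

Emit:
{"api": "play_rows", "payload": {"jaw": [0, 0, 0, 0, 0, 0, 0, 0, 0, 0], "offset": [[30, 3, 0], [70, 3, 0], [105, 3, 0], [130, 3, 0], [142, 3, 0], [147, 3, 0], [150, 3, 0], [150, 3, 0], [150, 3, 0], [150, 3, 0]], "dr": [[0, 0, 0], [0, 0, 0], [0, 0, 0], [0, 0, 0], [0, 0, 0], [0, 0, 0], [0, 0, 0], [0, 0, 0], [0, 0, 0], [0, 0, 0]]}}

```text
time: 31.0
tool_pos: [431.7, 294.2, -20.1]
tcp_rot: [0.703, -0.082, 0.702, 0.083]
contact_force: [0.1, 0.6, 0.2]
width: 0.996
```

Emit:
{"api": "play_rows", "payload": {"jaw": [1, 1, 1, 1, 1, 1, 1, 1, 1], "offset": [[0, 0, 0], [0, 0, 0], [0, 0, 0], [0, 0, 0], [0, 0, 0], [0, 0, 0], [0, 0, 0], [0, 0, 0], [0, 0, 0]], "dr": [[0, 0, 0], [0, 0, 0], [0, 0, 0], [0, 0, 0], [0, 0, 0], [0, 0, 0], [0, 0, 0], [0, 0, 0], [0, 0, 0]]}}

```text
time: 31.9
tool_pos: [431.2, 293.8, -21.0]
tcp_rot: [0.702, -0.083, 0.702, 0.083]
contact_force: [0.4, 0.4, 0.7]
width: 0.617
```

```bash
python3 - <<'E'
from h import *
go(488,-14,130,3.5)
E
```

```text
t 31.9 pos [431.2 293.8 -21. ] k 0 off [-151.  -312.5  -16.2] dr [ 0.173 -0.    -0.   ] q7 [-0.83  0.34  0.16  1.95 -0.07  0.85  1.18] F [0.4 0.4 0.7] w 53.7
t 31.9 pos [431.2 293.8 -21. ] k 180 off [-151.  -312.5  -16.2] dr [-2.968  0.    -0.   ] q7 [-0.83  0.34  0.16  1.95 -0.07  0.85  1.18] F [0.4 0.4 0.7] w 53.7
```

Emit:
{"api": "play_rows", "payload": {"jaw": [1, 1, 1, 1, 1, 1, 1, 1, 1, 1], "offset": [[-20, 0, 0], [-60, 0, 0], [-105, 0, 0], [-151, 0, 0], [-151, -45, -2], [-151, -95, -5], [-151, -145, -7], [-151, -195, -10], [-151, -240, -12], [-151, -280, -15]], "dr": [[0, 0, 0], [0, 0, 0], [0, 0, 0], [0, 0, 0], [0.03, 0, 0], [0.06, 0, 0], [0.1, 0, 0], [0.13, 0, 0], [0.16, 0, 0], [0.173, 0, 0]]}}

```text
time: 32.9
tool_pos: [481.6, 15.5, 130.2]
tcp_rot: [0.707, -0.021, 0.707, 0.021]
contact_force: [-0.0, 0.2, -0.4]
width: 0.618
```

```bash
python3 - <<'E'
from h import *
go(488,-14,130,3.5)
E
```

```text
t 32.9 pos [481.6  15.5 130.2] k 0 off [  0.2 -29.8   4.6] dr [-0.002  0.    -0.   ] q7 [-0.55  0.06  0.44  1.93 -0.03  1.16  1.53] F [-0.   0.2 -0.4] w 53.7
t 32.9 pos [481.6  15.5 130.2] k 180 off [  0.2 -29.8   4.6] dr [ 3.139e+00 -0.000e+00 -1.000e-03] q7 [-0.55  0.06  0.44  1.93 -0.03  1.16  1.53] F [-0.   0.2 -0.4] w 53.7
```

Emit:
{"api": "play_rows", "payload": {"jaw": [1, 1, 1, 1], "offset": [[0, -27, 4.5], [0, -27, 4.5], [0, -27, 4.5], [0, -27, 4.5]], "dr": [[0, 0, 0], [0, 0, 0], [0, 0, 0], [0, 0, 0]]}}

```text
time: 33.3
tool_pos: [487.6, -7.6, 129.9]
tcp_rot: [0.707, -0.022, 0.707, 0.022]
contact_force: [-0.4, 0.2, -1.5]
width: 0.622
```

```bash
python3 - <<'E'
from h import *
go(488,-14,77,3.5)
im=bot.get_image("wrist"); ci=bot.camera_info("wrist"); cv2.imwrite("pics/w15.png",im); np.savez("pics/w15.npz",**ci)
hsv=cv2.cvtColor(im,cv2.COLOR_BGR2HSV)
print(*[f"{r}:"+"/".join(map(str,hsv[r,281])) for r in range(80,236,4)])
tz=bot.state()["tool_pos"][2]
# candidates: held board end row -> x at its top height (tip-6+18), long board end at z=66
for r in range(80,236,12): print(r, ray(ci,[281,r],tz+27+12)[0][0].round(1), ray(ci,[281,r],66)[0][0].round(1))
E
```

```text
t 33.3 pos [487.6  -7.6 129.9] k 0 off [52.9 -6.5  0.1] dr [ 0.002 -0.    -0.   ] q7 [-0.52  0.07  0.46  1.92 -0.03  1.16  1.59] F [-0.4  0.2 -1.5] w 54.1
t 33.3 pos [487.6  -7.6 129.9] k 180 off [52.9 -6.5  0.1] dr [-3.14e+00  1.00e-03 -1.00e-03] q7 [-0.52  0.07  0.46  1.92 -0.03  1.16  1.59] F [-0.4  0.2 -1.5] w 54.1
80:20/65/160 84:14/159/82 88:12/138/76 92:14/152/72 96:13/147/80 100:13/144/131 104:13/127/129 108:16/96/176 112:15/92/178 116:15/93/179 120:15/93/179 124:15/95/175 128:15/97/179 132:15/97/176 136:16/94/179 140:17/95/179 144:16/100/179 148:15/100/178 152:15/92/182 156:14/113/115 160:15/95/177 164:17/94/188 168:16/91/191 172:16/94/188 176:16/94/190 180:16/92/188 184:15/90/186 188:16/88/189 192:17/90/187 196:15/92/189 200:16/94/190 204:16/93/186 208:15/94/188 212:15/94/189 216:16/92/188 220:15/91/188 224:16/96/189 228:16/93/190 232:17/91/187
80 401.7 389.1
92 406.5 397.2
104 411.4 405.4
116 416.3 413.8
128 421.4 422.3
140 426.5 431.0
152 431.8 439.9
164 437.1 448.8
176 442.6 458.0
188 448.1 467.3
200 453.7 476.8
212 459.5 486.5
224 465.3 496.4
```

Emit:
{"api": "play_rows", "payload": {"jaw": [1, 1, 1, 1, 1, 1, 1, 1, 1, 1], "offset": [[5, -6.5, 2], [20, -6.5, 2], [35, -6.5, 2], [45, -6.5, 2], [49, -6.5, 2], [51, -6.5, 2], [53, -6.5, 2], [54, -6.5, 2], [54, -6.5, 2], [54, -6.5, 2]], "dr": [[0, 0, 0], [0, 0, 0], [0, 0, 0], [0, 0, 0], [0, 0, 0], [0, 0, 0], [0, 0, 0], [0, 0, 0], [0, 0, 0], [0, 0, 0]]}}

```text
time: 34.35
tool_pos: [490.3, -15.0, 76.3]
tcp_rot: [0.707, -0.022, 0.707, 0.022]
contact_force: [-0.1, 0.0, -0.2]
width: 0.612
```

Emit:
{"api": "play_rows", "payload": {"jaw": [1, 1, 1], "offset": [[1, 0, 0], [1, 0, 0], [1, 0, 0]], "dr": [[0, 0, 0], [0, 0, 0], [0, 0, 0]]}}

```text
time: 34.65
tool_pos: [490.2, -15.1, 75.0]
tcp_rot: [0.707, -0.022, 0.707, 0.022]
contact_force: [0.0, -0.3, -1.2]
width: 0.616
```

Emit:
{"api": "play_rows", "payload": {"jaw": [1, 1, 1], "offset": [[1, 0, 0], [1, 0, 0], [1, 0, 0]], "dr": [[0, 0, 0], [0, 0, 0], [0, 0, 0]]}}

```text
time: 34.95
tool_pos: [490.4, -15.1, 74.9]
tcp_rot: [0.707, -0.021, 0.707, 0.022]
contact_force: [-4.1, 0.2, 9.4]
width: 0.621
```

Emit:
{"api": "play_rows", "payload": {"jaw": [0, 0, 0, 0, 0, 0, 0, 0, 0, 0], "offset": [[0, 0, 0], [0, 0, 0], [0, 0, 0], [0, 0, 0], [0, 0, 0], [0, 0, 0], [-10, 0, 0], [-30, 0, 0], [-50, 0, 0], [-70, 0, 0]], "dr": [[0, 0, 0], [0, 0, 0], [0, 0, 0], [0, 0, 0], [0, 0, 0], [0, 0, 0], [0, 0, 0], [0, 0, 0], [0, 0, 0], [0, 0, 0]]}}

```text
time: 35.95
tool_pos: [490.2, -15.2, 145.6]
tcp_rot: [0.707, -0.022, 0.707, 0.022]
contact_force: [0.7, -0.6, -0.2]
width: 0.996
```

Emit:
{"api": "play_rows", "payload": {"jaw": [0, 0, 0, 0, 0, 0, 0, 0, 0, 0], "offset": [[0, 45, 17], [0, 90, 34], [0, 135, 51], [0, 180, 68], [0, 225, 86], [0, 265, 102], [0, 295, 114], [0, 295, 114], [0, 295, 114], [0, 295, 114]], "dr": [[-0.03, 0, 0], [-0.06, 0, 0], [-0.1, 0, 0], [-0.13, 0, 0], [-0.17, 0, 0], [-0.17, 0, 0], [-0.17, 0, 0], [-0.17, 0, 0], [-0.17, 0, 0], [-0.17, 0, 0]]}}

```text
time: 36.95
tool_pos: [586.2, 284.9, 144.6]
tcp_rot: [0.703, -0.081, 0.702, 0.081]
contact_force: [-0.1, -0.3, -1.1]
width: 1.0
```

```bash
python3 - <<'E'
from h import *
go(568,287,0,13)
im=bot.get_image("wrist"); ci=bot.camera_info("wrist"); cv2.imwrite("pics/w16.png",im); np.savez("pics/w16.npz",**ci)
hsv=cv2.cvtColor(im,cv2.COLOR_BGR2HSV); print("expect knob",proj(ci,[568,287,44]))
m=cv2.inRange(hsv,(8,110,120),(28,255,255)); 
for c in cv2.findContours(m[:,200:380],0,2)[0]:
    c=c+[200,0]
    if cv2.contourArea(c)>40: print("knob?",cv2.boundingRect(c),ray(ci,c.reshape(-1,2).mean(0),44).round(1))
d=cv2.inRange(hsv,(0,0,0),(180,110,100))[:235]
for c in cv2.findContours(d,0,2)[0]:
    if cv2.contourArea(c)>1500: print("dark",cv2.boundingRect(c),rect(ci,c,22))
E
```

```text
t 36.95 pos [586.2 284.9 144.6] k 0 off [144.5   6.3 -17.3] dr [0.003 0.    0.001] q7 [-0.74  0.42  0.29  1.47 -0.12  1.27  1.36] F [-0.1 -0.3 -1.1] w 87.0
t 36.95 pos [586.2 284.9 144.6] k 180 off [144.5   6.3 -17.3] dr [-3.139e+00 -1.000e-03  0.000e+00] q7 [-0.74  0.42  0.29  1.47 -0.12  1.27  1.36] F [-0.1 -0.3 -1.1] w 87.0
expect knob [[287.67851136 183.49842301]]
knob? (281, 173, 22, 22) [[566.8 289.5  44. ]]
knob? (200, 122, 11, 11) [[536.2 207.2  44. ]]
knob? (200, 48, 54, 88) [[504.2 225.   44. ]]
```

Emit:
{"api": "play_rows", "payload": {"jaw": [0, 0, 0, 0, 0, 0, 0, 0, 0, 0], "offset": [[15, 9, -17.7], [50, 9, -17.7], [85, 9, -17.7], [115, 9, -17.7], [132, 9, -17.7], [139, 9, -17.7], [142, 9, -17.7], [144, 9, -17.7], [144, 9, -17.7], [144, 9, -17.7]], "dr": [[0, 0, 0], [0, 0, 0], [0, 0, 0], [0, 0, 0], [0, 0, 0], [0, 0, 0], [0, 0, 0], [0, 0, 0], [0, 0, 0], [0, 0, 0]]}}

```text
time: 38.0
tool_pos: [567.2, 291.3, 1.0]
tcp_rot: [0.703, -0.081, 0.702, 0.082]
contact_force: [-0.6, -0.6, -0.3]
width: 1.0
```

Emit:
{"api": "play_rows", "payload": {"jaw": [1, 1, 1, 1, 1, 1, 1, 1, 1, 1], "offset": [[0, 0, 0], [0, 0, 0], [0, 0, 0], [0, 0, 0], [0, 0, 0], [0, 0, 0], [0, 0, 0], [0, 0, 0], [0, 0, 0], [0, 0, 0]], "dr": [[0, 0, 0], [0, 0, 0], [0, 0, 0], [0, 0, 0], [0, 0, 0], [0, 0, 0], [0, 0, 0], [0, 0, 0], [0, 0, 0], [0, 0, 0]]}}

```text
time: 39.0
tool_pos: [566.8, 290.5, 0.0]
tcp_rot: [0.702, -0.082, 0.702, 0.081]
contact_force: [1.1, -2.3, 1.0]
width: 0.213
```

Emit:
{"api": "play_rows", "payload": {"jaw": [1, 1, 1, 1, 1, 1, 1, 1], "offset": [[0, 0, 0], [-5, 0, 0], [-15, 0, 0], [-30, 0, 0], [-60, 0, 0], [-100, 0, 0], [-150, 0, 0], [-155, 0, 0]], "dr": [[0, 0, 0], [0, 0, 0], [0, 0, 0], [0, 0, 0], [0, 0, 0], [0, 0, 0], [0, 0, 0], [0, 0, 0]]}}

```text
time: 39.8
tool_pos: [569.8, 292.6, 163.7]
tcp_rot: [0.706, -0.08, 0.699, 0.083]
contact_force: [2.4, 0.2, -6.9]
width: 0.206
```

```bash
python3 - <<'E'
from h import *
go(489,-14,155,3.5)
E
```

```text
t 39.8 pos [569.8 292.6 163.7] k 0 off [   5.9 -280.  -148.9] dr [ 0.17   0.01  -0.005] q7 [-0.77  0.38  0.29  1.49 -0.11  1.28  1.34] F [ 2.4  0.2 -6.9] w 17.9
t 39.8 pos [569.8 292.6 163.7] k 180 off [   5.9 -280.  -148.9] dr [-2.972  0.007  0.016] q7 [-0.77  0.38  0.29  1.49 -0.11  1.28  1.34] F [ 2.4  0.2 -6.9] w 17.9
```

Emit:
{"api": "play_rows", "payload": {"jaw": [1, 1, 1, 1, 1, 1, 1, 1, 1, 1], "offset": [[0, 0, 0], [0, -15, -8], [0, -40, -21], [0, -75, -39], [0, -110, -57], [0, -145, -75], [0, -180, -93], [0, -215, -111], [0, -245, -127], [0, -265, -137]], "dr": [[0, 0, 0], [0.01, 0, 0], [0.03, 0, 0], [0.05, 0, 0], [0.07, 0, 0], [0.09, 0, 0], [0.11, 0, 0], [0.13, 0, 0], [0.15, 0, 0], [0.17, 0, 0]]}}

```text
time: 40.8
tool_pos: [491.9, -1.0, 153.6]
tcp_rot: [0.706, -0.021, 0.708, 0.02]
contact_force: [0.3, 0.0, -7.8]
width: 0.212
```

Emit:
{"api": "play_rows", "payload": {"jaw": [1, 1, 1, 1, 1], "offset": [[0, -12, -4], [0, -15, -5], [0, -15, -5], [0, -15, -5], [0, -15, -5]], "dr": [[0, 0, 0], [0, 0, 0], [0, 0, 0], [0, 0, 0], [0, 0, 0]]}}

```text
time: 41.3
tool_pos: [490.1, -12.2, 154.9]
tcp_rot: [0.707, -0.022, 0.707, 0.022]
contact_force: [-0.1, -0.1, -7.2]
width: 0.206
```

```bash
python3 - <<'E'
from h import *
go(489,-14,115,3.5)
im=bot.get_image("wrist"); ci=bot.camera_info("wrist"); cv2.imwrite("pics/w17.png",im); np.savez("pics/w17.npz",**ci)
hsv=cv2.cvtColor(im,cv2.COLOR_BGR2HSV); tz=bot.state()["tool_pos"][2]
print(*[f"{r}:"+"/".join(map(str,hsv[r,281])) for r in range(80,236,4)])
for r in range(80,236,12): print(r, *[ray(ci,[281,r],z)[0][0].round(1) for z in(tz+22,114,66)])
E
```

```text
t 41.3 pos [490.1 -12.2 154.9] k 0 off [39.9 -1.7 -1.2] dr [ 0.002 -0.    -0.   ] q7 [-0.53  0.05  0.48  1.89 -0.03  1.21  1.59] F [-0.1 -0.1 -7.2] w 17.9
t 41.3 pos [490.1 -12.2 154.9] k 180 off [39.9 -1.7 -1.2] dr [-3.139  0.    -0.   ] q7 [-0.53  0.05  0.48  1.89 -0.03  1.21  1.59] F [-0.1 -0.1 -7.2] w 17.9
80:21/59/183 84:10/156/80 88:12/132/83 92:10/152/72 96:13/140/109 100:13/136/135 104:15/98/175 108:16/89/193 112:15/90/193 116:16/95/191 120:16/95/191 124:16/91/194 128:16/92/194 132:16/90/195 136:16/91/193 140:16/91/194 144:17/91/193 148:14/90/181 152:16/91/194 156:16/92/195 160:16/88/195 164:16/89/194 168:16/92/195 172:16/91/194 176:16/92/194 180:15/92/195 184:16/93/195 188:15/90/196 192:15/92/195 196:16/90/196 200:16/89/197 204:13/70/84 208:14/52/73 212:13/48/85 216:16/48/100 220:12/44/98 224:17/54/95 228:15/46/89 232:11/51/95
80 402.1 394.4 388.6
92 407.4 401.8 397.5
104 412.9 409.3 406.5
116 418.4 416.9 415.7
128 424.1 424.6 425.1
140 429.8 432.5 434.6
152 435.6 440.6 444.3
164 441.6 448.8 454.2
176 447.6 457.1 464.3
188 453.8 465.6 474.5
200 460.1 474.2 485.0
212 466.5 483.0 495.6
224 473.0 492.0 506.5
```

Emit:
{"api": "play_rows", "payload": {"jaw": [1, 1, 1, 1, 1, 1, 1, 1, 1, 1], "offset": [[5, -1, 0], [14, -1, 0], [23, -1, 0], [30, -1, 0], [34, -1, 0], [36, -1, 0], [37, -1, 0], [38, -1, 0], [39, -1, 0], [39, -1, 0]], "dr": [[0, 0, 0], [0, 0, 0], [0, 0, 0], [0, 0, 0], [0, 0, 0], [0, 0, 0], [0, 0, 0], [0, 0, 0], [0, 0, 0], [0, 0, 0]]}}

```text
time: 42.35
tool_pos: [490.0, -14.5, 116.1]
tcp_rot: [0.707, -0.022, 0.707, 0.022]
contact_force: [-0.4, 0.2, -7.4]
width: 0.209
```

Emit:
{"api": "play_rows", "payload": {"jaw": [1, 1, 1], "offset": [[1, 0, 0], [1, 0, 0], [1, 0, 0]], "dr": [[0, 0, 0], [0, 0, 0], [0, 0, 0]]}}

```text
time: 42.65
tool_pos: [490.0, -14.5, 115.0]
tcp_rot: [0.707, -0.022, 0.707, 0.022]
contact_force: [-0.2, 0.1, -6.8]
width: 0.21
```

Emit:
{"api": "play_rows", "payload": {"jaw": [1, 1, 1], "offset": [[1, 0, 0], [1, 0, 0], [1, 0, 0]], "dr": [[0, 0, 0], [0, 0, 0], [0, 0, 0]]}}

```text
time: 42.95
tool_pos: [490.1, -14.5, 114.1]
tcp_rot: [0.707, -0.022, 0.707, 0.022]
contact_force: [1.1, 0.2, -6.1]
width: 0.212
```

Emit:
{"api": "play_rows", "payload": {"jaw": [1, 1, 1], "offset": [[0.7, 0, 0], [0.7, 0, 0], [0.7, 0, 0]], "dr": [[0, 0, 0], [0, 0, 0], [0, 0, 0]]}}

```text
time: 43.25
tool_pos: [490.4, -14.5, 113.8]
tcp_rot: [0.707, -0.022, 0.706, 0.022]
contact_force: [-1.2, 0.3, 1.6]
width: 0.209
```

Emit:
{"api": "play_rows", "payload": {"jaw": [0, 0, 0, 0, 0, 0, 0, 0, 0, 0], "offset": [[0, 0, 0], [0, 0, 0], [0, 0, 0], [0, 0, 0], [0, 0, 0], [0, 0, 0], [-10, 0, 0], [-35, 0, 0], [-70, 0, 0], [-80, 0, 0]], "dr": [[0, 0, 0], [0, 0, 0], [0, 0, 0], [0, 0, 0], [0, 0, 0], [0, 0, 0], [0, 0, 0], [0, 0, 0], [0, 0, 0], [0, 0, 0]]}}

```text
time: 44.25
tool_pos: [491.6, -14.7, 197.3]
tcp_rot: [0.709, -0.021, 0.705, 0.022]
contact_force: [0.0, 0.7, 0.7]
width: 0.974
```

Emit:
{"api": "play_rows", "payload": {"jaw": [0, 0, 0, 0, 0, 0, 0, 0, 0, 0], "offset": [[0, 45, 0], [0, 90, 0], [0, 135, 0], [0, 180, 0], [0, 225, 0], [0, 270, -10], [0, 310, -20], [0, 310, -20], [0, 310, -20], [0, 310, -20]], "dr": [[0, 0, 0], [0, 0, 0], [0, 0, 0], [0, 0, 0], [0, 0, 0], [0, 0, 0], [0, 0, 0], [0, 0, 0], [0, 0, 0], [0, 0, 0]]}}

```text
time: 45.25
tool_pos: [451.6, 292.4, 193.5]
tcp_rot: [0.707, -0.021, 0.707, 0.021]
contact_force: [-0.3, -0.5, 0.4]
width: 0.999
```

```bash
python3 - <<'E'
from h import *
t=bot.get_image("top"); s=bot.get_image("scene"); cv2.imwrite("pics/tF.png",t); cv2.imwrite("pics/sF.png",s)
S=bot.camera_info("scene");T=bot.camera_info("top");c=[488.5,-14,80]
a=proj(T,c)[0].astype(int); b=proj(S,c)[0].astype(int); print(a,b)
f=lambda im,p:cv2.resize(im[max(p[1]-65,0):p[1]+65,p[0]-65:p[0]+65],(400,400),interpolation=2)
cv2.imwrite("pics/fin.png",np.hstack([f(t,a),f(s,b)]))
# expected px in crop of stack centre features
for n,z in(("weight knob top",162),("short board top",114),("long board top",66)):
    print(n,(proj(T,[488.5,-14,z])[0]-a+65)*400/130,(proj(S,[488.5,-14,z])[0]-b+65)*400/130)
E
```

```text
[284 215] [274 185]
weight knob top [202.54083236 173.66871315] [201.85181847 115.27223333]
short board top [202.62381724 190.23468214] [201.02616722 166.69062578]
long board top [202.69770355 204.98433806] [200.26410131 214.14916705]
```

View pics/fin.png

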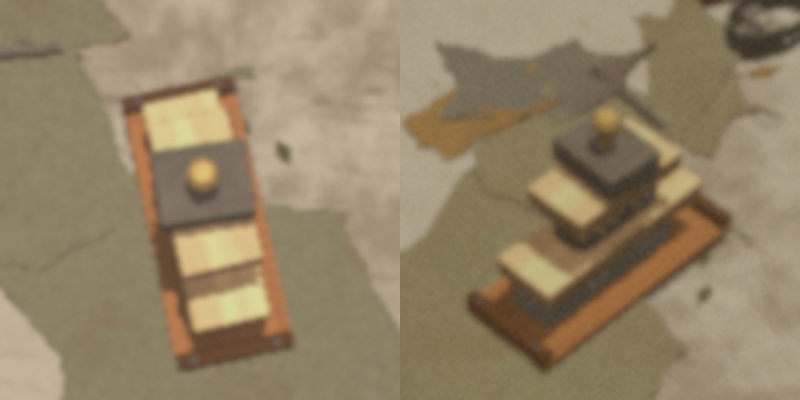

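The pile stands level and in order. The knob is at (203,175), with (203,174) expected, in the top view, and at (206,118), with (202,115) expected, in the scene view. Handing in.

```bash
python3 -c "
from workcell import bot
print(bot.state()['time']); print(bot.sign_off())"
```

```text
45.35
the job is handed in; nothing more can be done
None
```

The die set is packed in the tray in the order asked: strap die, long board, short die, short board, then the weight upright on top. I handed the job in at 45 s of the 125 s allowed.

**Last checks:**
- **Heights:** Each part met its support within about 1 mm of where it should.
- **Centring:** By the wrist camera, the part centres along the tray came out within about 3 mm of the tray's centre. In the final top and scene pictures the knob sits within about 1–2 pixels (a few mm) of its expected place.
- **Level and gripper:** The pile looks level, and the gripper was clear of everything.
- **Bystanders:** I never gripped or pushed the leather bundles or the punches, but I did not re-measure where they are at the end.

**What disagreed:**
- **Gripper height:** The true fingertips are 27 mm higher than the reported TCP. The first grasp of the strap die therefore closed on air just above its rim without moving it. I felt for the work surface, pressing it with up to about 77 N of downward force (about 83 N in all), under the 120 N wrist limit, and corrected every height after that.
- **Camera sizes:** Lengths measured with the wrist camera mostly read 1–6% short.

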